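Pack chandelier glass into a foam-lined crate and lock the hold-down

TASK

Pack the white glass chandelier parts that stand on the bench into the foam of the low crate: press every candle cup (broad foot) into a large cutout and every finial (narrow foot) into a small one, upright and fully home, so that the foot is flush with the foam. When all the glass is in, slide the aluminium hold-down, disc downwards, over the crate's post and push it down past the sprung balls until it clicks and sits on the shoulder. Leave the jar and the roll of tape where they are.

Things in the scene. Friction and masses are not known exactly. Their poses are not given: they have to be found in the camera images.
- cup_a_mid (a point): candle cup of white milk glass, 72 mm tall, round about its upright z axis: a foot 46 mm across and 26 mm tall (lowest 11 mm tapering to 37 mm across), above it a plain neck 26 mm across up to the top (a bead 29 mm across up to 32 mm height), to hold it by; 0.15 kg, mostly in the foot. This point is on the axis, half-way up, 36 mm above its underside; may be absent
- cup_b_mid (a point): candle cup of white milk glass, 72 mm tall, round about its upright z axis: a foot 46 mm across and 26 mm tall (lowest 11 mm tapering to 37 mm across), above it a plain neck 26 mm across up to the top (a bead 29 mm across up to 32 mm height), to hold it by; 0.15 kg, mostly in the foot. This point is on the axis, half-way up, 36 mm above its underside; may be absent
- cup_c_mid (a point): candle cup of white milk glass, 72 mm tall, round about its upright z axis: a foot 46 mm across and 26 mm tall (lowest 11 mm tapering to 37 mm across), above it a plain neck 26 mm across up to the top (a bead 29 mm across up to 32 mm height), to hold it by; 0.15 kg, mostly in the foot. This point is on the axis, half-way up, 36 mm above its underside; may be absent
- finial_a_mid (a point): finial of white milk glass, 76 mm tall, round about its upright z axis: a foot 34 mm across and 26 mm tall (lowest 11 mm tapering to 26 mm across), above it a neck 20 mm across up to a round top; 0.10 kg, mostly in the foot. This point is on the axis, half-way up, 38 mm above its underside; may be absent
- finial_b_mid (a point): finial of white milk glass, 76 mm tall, round about its upright z axis: a foot 34 mm across and 26 mm tall (lowest 11 mm tapering to 26 mm across), above it a neck 20 mm across up to a round top; 0.10 kg, mostly in the foot. This point is on the axis, half-way up, 38 mm above its underside; may be absent
- finial_c_mid (a point): finial of white milk glass, 76 mm tall, round about its upright z axis: a foot 34 mm across and 26 mm tall (lowest 11 mm tapering to 26 mm across), above it a neck 20 mm across up to a round top; 0.10 kg, mostly in the foot. This point is on the axis, half-way up, 38 mm above its underside; may be absent
- cutout0 (a point): centre of the mouth, at the foam's surface, of a large cutout, 51 mm across and 26 mm deep, for a candle cup. Two springy ribs in it, on the line through the post, squeeze the foot by 1.5 mm a side: a piece set in it sticks partly in and must be pushed down with 6 to 20 N until its foot is on the bottom; friction then keeps it. z up
- cutout1 (a point): centre of the mouth, at the foam's surface, of a small cutout, 39 mm across and 26 mm deep, for a finial. Two springy ribs in it, on the line through the post, squeeze the foot by 1.5 mm a side: a piece set in it sticks partly in and must be pushed down with 6 to 20 N until its foot is on the bottom; friction then keeps it. z up
- cutout2 (a point): centre of the mouth, at the foam's surface, of a large cutout, 51 mm across and 26 mm deep, for a candle cup. Two springy ribs in it, on the line through the post, squeeze the foot by 1.5 mm a side: a piece set in it sticks partly in and must be pushed down with 6 to 20 N until its foot is on the bottom; friction then keeps it. z up
- cutout3 (a point): centre of the mouth, at the foam's surface, of a small cutout, 39 mm across and 26 mm deep, for a finial. Two springy ribs in it, on the line through the post, squeeze the foot by 1.5 mm a side: a piece set in it sticks partly in and must be pushed down with 6 to 20 N until its foot is on the bottom; friction then keeps it. z up
- cutout4 (a point): centre of the mouth, at the foam's surface, of a large cutout, 51 mm across and 26 mm deep, for a candle cup. Two springy ribs in it, on the line through the post, squeeze the foot by 1.5 mm a side: a piece set in it sticks partly in and must be pushed down with 6 to 20 N until its foot is on the bottom; friction then keeps it. z up
- cutout5 (a point): centre of the mouth, at the foam's surface, of a small cutout, 39 mm across and 26 mm deep, for a finial. Two springy ribs in it, on the line through the post, squeeze the foot by 1.5 mm a side: a piece set in it sticks partly in and must be pushed down with 6 to 20 N until its foot is on the bottom; friction then keeps it. z up
- crate: fixed wooden crate 260 mm square and 56 mm high, walls 10 mm thick, filled with dark foam whose surface is 50 mm above the bench; six cutouts lie in a ring round a steel post in its middle, the large ones 85 mm and the small ones 81 mm from it. Origin at the centre of its underside, on the bench; z up, x and y along its walls
- post_top (a point): top of the upright steel post in the middle of the crate, 68 mm above the foam. The post is 18 mm across, its top 14 mm taper to 8 mm. Three sprung steel balls stand 3.5 mm out of its side, spread round it, their centres 21.5 mm below this point. z up
- shoulder (a point): centre of the shoulder at the foot of the post, 28 mm across, its top 2 mm above the foam and 66 mm below the post's top: the underside of the hold-down comes to rest here, 2 mm above the foam, and the balls then spring out over the top edge of its sleeve (the click) and keep it down. z up
- holddown_mid (a point): hold-down of aluminium, 0.22 kg: a flat disc 132 to 139 mm across and 4 mm thick at the bottom, an upright sleeve in its middle, 40 mm across, 38 mm tall in all, with a 21 mm bore from end to end. This point is on the axis, half-way up, 19 mm above its underside. Starts on the bench, disc down. Set on the post it rests on the balls; a push of about 10 to 20 N takes it past them
- jar: closed amber jar, 64 mm across, 100 mm tall, not part of the job; origin at the centre of its underside
- tape: cardboard-coloured roll of tape, 90 mm across, 30 mm tall, lying flat, not part of the job; origin at the centre of its underside
There are look-alikes about, which are no part of the job. What is shaped like the part that bears finial_b_mid but green is not meant. What is shaped like the part that bears finial_a_mid but pink is not meant.

How it is judged:
By the outcome, as a careful person would: the job done as asked, in the order asked, and still so for the second after the job is handed in, with the robot touching nothing.
Of cup_a, cup_b, cup_c, finial_a, finial_b, finial_c only 4 to 6 are there at a start; the rules pass over those that are not, and their reading is None.
At some moment in a run one of cup_a, cup_b, cup_c, holddown may be knocked a few centimetres aside while the robot is not near it.
It also fails if it takes over 210 s, if anything falls off the work surface, if the arm or the gripper's body presses on something with over 40 N, if the wrist force passes 120 N, or if a joint passes its speed limit or range.

ROBOT

A 6-joint arm with a two-finger parallel gripper is mounted at the origin on the work surface. World frame = base frame: x ahead of the robot, y to its left, z up, the work surface at z = 0. Lengths are in m, angles in rad, forces in N, time in s.
With the tool pointing down it reaches from about 0.35 to 0.975 m from the base axis. Payload 4.9 kg.
Tool frame: the origin (TCP) lies at the very end of the fingers, on their centre line; the grasp point (between the pads) lies 19 mm behind it; z points along the fingers, y is the line along which they close (so a half turn about z gives the same grasp; the last joint's range is limited). The gripper opens to 85 mm and grips with 20 to 120 N. Pads are 22 mm wide; open, the fingers measure 114 mm over their backs; the gripper's body (76 mm by 85 mm) begins 54 mm behind the grasp point. The pads swing forward as they close: fully open they stand 13 mm farther back than shut.
Start: joints at [-0.119, 0.053, 1.613, -0, 1.476, -0.119], TCP at [0.625, 0, 0.231] pointing down, gripper open.
Joint ranges: [-3.01, 3.01], [-1.01, 2.22], [0.06, 2.58], [-1.02, 4.17], [0.09, 2.62], [-3.14, 3.14]. Speed limits (rad/s): [2.57, 2.57, 3.14, 3.14, 3.14, 3.14].

INTERFACE

Orientations are given as a rotation vector (axis times angle).
In Python, from station import ctrl gives the robot as it stands.
- The arm moves only by the tool jog_arm, never from a script. Its argument "plan" is a list of rows, each a list of 7 numbers: the shift along the tool's x, y, z in units of 0.02 m (1.0 is 0.02 m), then the turn, a rotation vector about the tool's x, y, z in units of 45 degrees (1.0 is 45 degrees), then the opening, from -1 (shut) to 1 (fully open). A call has 1 to 8 rows; each row shifts and turns the commanded pose from where the row before left it, along the tool's axes as they then stand; what a row does not reach is not made up. A row lasts 1/10 s, in which the tool goes at most 50 mm and 8.59 degrees, less where a joint would pass 70% of its speed; a pose out of reach is approached as far as the arm can. A call with a number of a shift or a turn outside -1 to 1 is refused whole. A call with a gripper value outside its range is refused whole. The fingers move at their own pace and stop on an object; "grip_force" is the grip in N (left out, the last holds). Time passes only in rows, so rows that do not move let the fingers close. It gives the time, the measured TCP pose, the force, the opening and the grip force at its end, in the units of the state.
- ctrl.get_obs(): the state, without advancing time (a new reading comes with each control period).
- ctrl.get_image(name): name is "scene" or "side" or "wrist"; returns (picture, depth): 420x560x3 uint8, red, green, blue; 420x560 float32, m along the optical axis (not along the pixel's ray), 0 where there is no reading.
- ctrl.camera_info(name): a dict with "camera_matrix" (3x3 intrinsics, pixels), "rvec" (rotation vector, rad) and "tvec" (3), from world to camera coordinates, as OpenCV has them; the wrist camera has in their place "T_tool_cam" (4x4, takes a point from camera to tool coordinates, whose origin is the TCP and whose axes are the flange's). Camera axes: x right, y down, z forward; pixel columns grow to the right and rows downward; lengths in m; the calibration is good to about 2 mm. A picture is of the moment at which its call begins: read the wrist's pose just before it. camera_info takes no time and is no camera call.
- ctrl.finish_job(): hands the job in; it is judged then, once.
The state is a dict: "t": time; "q": joint angles; "dq": joint speeds; "effort": joint torques, N m; "tool_pos": TCP position; "tool_rot": TCP orientation; "contact_force": force on the tool from outside, world axes, zero at the start; "wrist_torque": the same for the moment, N m; "opening": finger opening in m; "grip_force": force on a finger pad.
Only numpy, scipy, OpenCV 4.12 (cv2) and the standard library are available. Lean on these libraries where they do the work, as an engineer would, in place of code of your own. Each camera call takes 0.05 s, during which the arm holds its last target. There are 200 camera calls.

## Working session

There is one attempt and no reset: what is moved stays moved. The work goes in short steps, Python scripts to look and compute and a tool call to move; the robot and the scene stay as the last step left them, time stands still between calls to the robot, and variables do not carry over. Pictures are saved under pics/ and viewed, at most 14 in all, crops included, and the job is handed in when it is done.

Besides the shell and the picture viewer there is one more tool, called after ">>>" as name(argument=value, ...), one argument or row to a line, values as JSON. jog_arm: Moves the arm, as the interface text tells. Shifts and turns lie within -1 to 1; 1 stands for 0.02 m of shift or 45 degrees of turn. Its arguments: {"type":"object","properties":{"plan":{"type":"array"},"grip_force":{"type":"number"}},"required":["plan"]}

```bash
ls; mkdir -p pics; cat > h.py <<'E'
import numpy as np, cv2
from station import ctrl
from scipy.spatial.transform import Rotation as R
def shot(name):
    o=ctrl.get_obs(); im,d=ctrl.get_image(name); ci=ctrl.camera_info(name)
    K=np.array(ci['camera_matrix'])
    if 'rvec' in ci:
        Rm=cv2.Rodrigues(np.array(ci['rvec'],float))[0]; t=np.array(ci['tvec'],float).ravel()
        Rw=Rm.T; tw=-Rm.T@t
    else:
        T=np.array(ci['T_tool_cam']); Rt=R.from_rotvec(o['tool_rot']).as_matrix()
        Rw=Rt@T[:3,:3]; tw=Rt@T[:3,3]+np.array(o['tool_pos'])
    v,u=np.mgrid[:d.shape[0],:d.shape[1]]
    c=np.stack([(u-K[0,2])/K[0,0]*d,(v-K[1,2])/K[1,1]*d,d],-1)
    P=c@Rw.T+tw; P[d==0]=np.nan
    return im,d,P,K,Rw,tw
def save(n,im): cv2.imwrite('pics/'+n,im[...,::-1])
def st():
    o=ctrl.get_obs(); print({k:np.round(o[k],4).tolist() for k in('t','tool_pos','tool_rot','contact_force','opening','grip_force')})
E
python3 - <<'E'
from h import *
st()
for n in('scene','side','wrist'):
    im,d,P,K,Rw,tw=shot(n); print(n,tw.round(3),Rw[:,2].round(2)); save(n+'0.png',im)
    np.savez('/tmp/'+n+'0.npz',im=im,P=P)
E
```

```text
pics
{'t': 0.0, 'tool_pos': [0.6244, 0.0001, 0.2301], 'tool_rot': [-2.2203, -2.2203, 0.002], 'contact_force': [-0.006, -0.065, -0.4866], 'opening': 0.0855, 'grip_force': 0.0}
scene [1.569 0.371 0.874] [-0.76 -0.27 -0.59]
side [ 0.198 -0.935  0.717] [ 0.31  0.8  -0.52]
wrist [0.626 0.08  0.372] [-0.   -0.31 -0.95]
```

View pics/scene0.png

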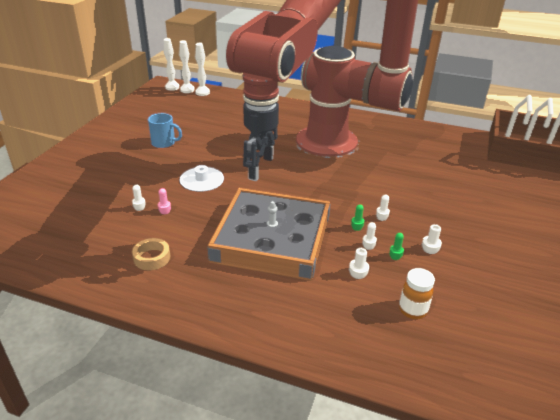

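View pics/side0.png

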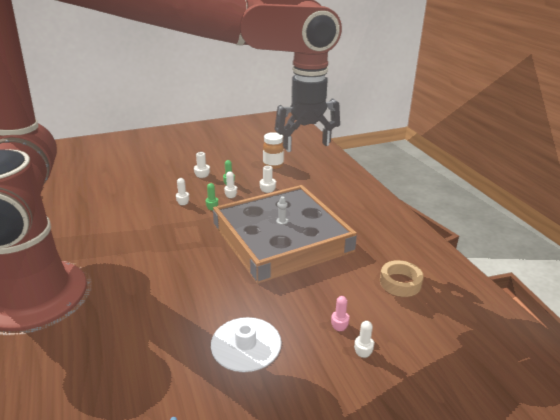

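The scene view shows these pieces:
- White finials at (138,197), (384,207) and (370,236).
- White cups at (432,238) and (360,262).
- Green look-alikes at (358,217) and (398,245), and a pink one at (164,201).
- Hold-down at (202,178), jar at (417,290), tape at (152,254) and crate at (272,230).

I'll measure all of them and enlarge the cluster to confirm.

```bash
cat > m.py <<'E'
from h import *
def fit(p,r=None):
    x,y=p[:,0],p[:,1]
    s=np.linalg.lstsq(np.c_[2*x,2*y,np.ones(len(x))],x*x+y*y,rcond=None)[0]
    return s[:2],np.sqrt(s[2]+s[:2]@s[:2])
def objs(P,im,zlo=.006,zhi=.13,box=(.3,1.1,-.6,.6)):
    ok=(P[...,2]>zlo)&(P[...,2]<zhi)&(P[...,0]>box[0])&(P[...,0]<box[1])&(P[...,1]>box[2])&(P[...,1]<box[3])
    n,l,s,c=cv2.connectedComponentsWithStats(ok.astype(np.uint8))
    for i in range(1,n):
        if s[i,4]<60: continue
        m=l==i; p=P[m]; pn=p[p[:,2]>.036]; 
        print(c[i].round(),s[i,4],'mean',p.mean(0).round(3),'min',p.min(0).round(3),'max',p.max(0).round(3),'rgb',np.median(im[m],0), 'fit',*[a.round(4) for a in fit(pn)] if len(pn)>20 else ())
E
python3 - <<'E'
from m import *
for n in('scene','side'):
    z=np.load(f'/tmp/{n}0.npz'); print(n); objs(z['P'],z['im'])
im=np.load('/tmp/scene0.npz')['im']
a=cv2.resize(im[180:320,330:460],None,fx=4,fy=4,interpolation=2); b=cv2.resize(im[180:320,120:190],None,fx=4,fy=4,interpolation=2)
save('crop0.png',np.hstack([b,a]))
E
```

```text
scene
[201. 174.] 198 mean [ 0.391 -0.288  0.026] min [ 0.358 -0.33   0.006] max [ 0.413 -0.27   0.041] rgb [226.5 229.  231. ] fit [ 0.3848 -0.291 ] 0.0169
[138. 198.] 214 mean [ 0.589 -0.383  0.039] min [ 0.566 -0.405  0.006] max [ 0.602 -0.369  0.081] rgb [228. 224. 214.] fit [ 0.5856 -0.3847] 0.0072
[164. 202.] 217 mean [ 0.577 -0.308  0.039] min [ 0.552 -0.328  0.006] max [ 0.59  -0.295  0.08 ] rgb [233. 140. 168.] fit [ 0.5734 -0.3107] 0.0069
[271. 233.] 8023 mean [0.6   0.017 0.046] min [ 0.398 -0.152  0.006] max [0.72  0.156 0.121] rgb [131. 127. 117.] fit [0.5809 0.0122] 0.1123
[383. 208.] 215 mean [0.383 0.264 0.039] min [0.361 0.247 0.006] max [0.396 0.28  0.077] rgb [214. 206. 192.] fit [0.3793 0.2639] 0.0071
[358. 218.] 225 mean [0.452 0.21  0.039] min [0.428 0.192 0.006] max [0.465 0.225 0.077] rgb [ 49. 143.  71.] fit [0.448  0.2089] 0.007
[370. 237.] 244 mean [0.519 0.256 0.039] min [0.498 0.239 0.006] max [0.53  0.271 0.078] rgb [214.5 208.  193. ] fit [0.5142 0.255 ] 0.0071
[432. 240.] 376 mean [0.472 0.406 0.038] min [0.445 0.384 0.007] max [0.49  0.429 0.075] rgb 
[... 1148 characters left out ...]
57 mean [ 0.558 -0.016  0.045] min [ 0.425 -0.139  0.006] max [0.718 0.22  0.118] rgb [139. 131. 118.] fit [0.5614 0.0092] 0.1168
[401. 277.] 1001 mean [ 0.749 -0.25   0.023] min [ 0.707 -0.291  0.006] max [ 0.796 -0.2    0.034] rgb [165. 134. 100.] fit
[340. 314.] 421 mean [ 0.564 -0.32   0.039] min [ 0.55  -0.332  0.006] max [ 0.585 -0.297  0.078] rgb [206. 141. 158.] fit [ 0.5673 -0.315 ] 0.0075
[364. 340.] 470 mean [ 0.576 -0.394  0.04 ] min [ 0.562 -0.407  0.007] max [ 0.597 -0.371  0.077] rgb [207.  202.  193.5] fit [ 0.5785 -0.3901] 0.0073
[245. 336.] 515 mean [ 0.379 -0.298  0.028] min [ 0.361 -0.321  0.006] max [ 0.412 -0.252  0.041] rgb [200. 200. 202.] fit [ 0.3804 -0.2932] 0.0159
```

View pics/crop0.png

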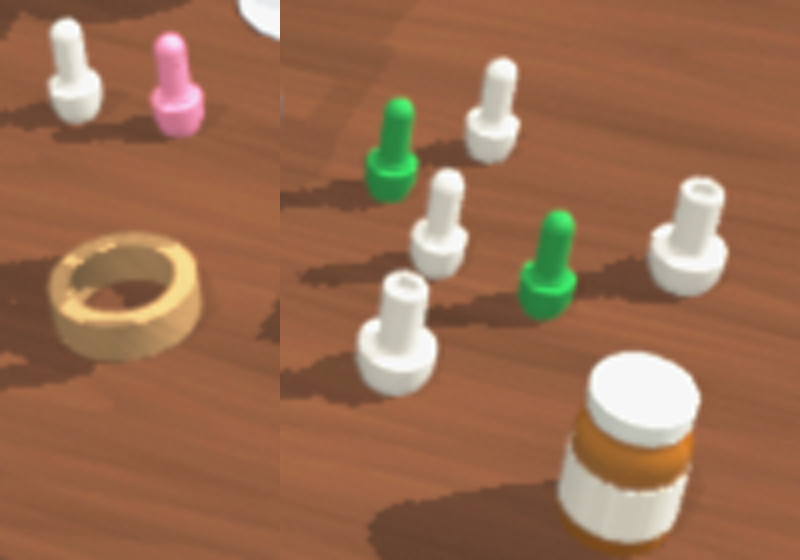

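View pics/wrist0.png

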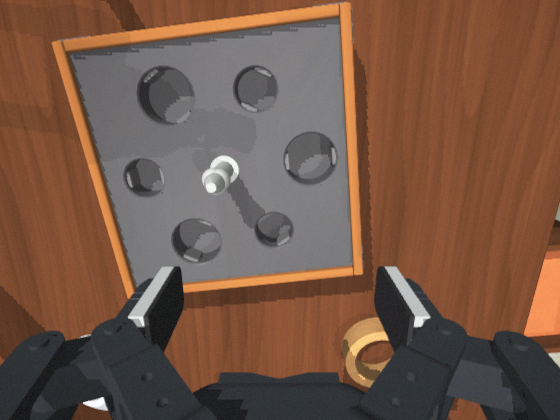

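The crop confirms three white finials and two white cups, with the green and pink ones as the look-alikes. The wrist view shows the crate, with large cutouts at (167,95), (310,157) and (197,240), small ones at (256,88), (145,177) and (274,228), and the post at about (220,175). Next I'll refine the positions with fixed-radius fits.

```bash
cat >> m.py <<'E'
from scipy.optimize import least_squares
def cyl(P,g,r,z0,z1,R0=.03):
    d=np.hypot(P[...,0]-g[0],P[...,1]-g[1]); m=(d<R0)&(P[...,2]>z0)&(P[...,2]<z1)
    p=P[m][:,:2]
    s=least_squares(lambda c:np.hypot(*(p-c).T)-r,g,loss='soft_l1',f_scale=.001)
    return s.x,len(p),np.median(np.abs(s.fun))
PC={'cupA':(.463,.406,13),'cupB':(.62,.254,13),'finA':(.377,.262,10),'finB':(.512,.256,10),'finC':(.582,-.387,10)}
def holes(P,im,g,zf=.05,tw=None,K=None):
    # pixels seen deeper than the foam: project their rays onto the foam plane
    v=P-tw; q=tw+v*((zf-tw[2])/v[...,2])[...,None]
    m=(P[...,2]<zf-.006)&(np.abs(q[...,0]-g[0])<.118)&(np.abs(q[...,1]-g[1])<.118)
    m=cv2.morphologyEx(m.astype(np.uint8),cv2.MORPH_OPEN,np.ones((3,3)))
    n,l,s,c=cv2.connectedComponentsWithStats(m); out=[]
    for i in range(1,n):
        if s[i,4]<80: continue
        ct,_=cv2.findContours((l==i).astype(np.uint8),cv2.RETR_EXTERNAL,cv2.CHAIN_APPROX_NONE)
        u=ct[0][:,0]; p=q[u[:,1],u[:,0]][:,:2]; f,r=fit(p); out.append((f,r,c[i]))
    return out
E
python3 - <<'E'
from m import *
ci={}
for n in('scene','side','wrist'):
    z=np.load(f'/tmp/{n}0.npz'); P=z['P'].astype(float); im=z['im']
    print(n)
    if n!='wrist':
        for k,(x,y,r) in PC.items(): 
            c=cyl(P,(x,y),r/1e3,.037,.064); print(k,c[0].round(4),c[1],c[2].round(4))
        c=cyl(P,(.382,-.291),.020,.012,.034,.026); print('hd',c[0].round(4),c[1:],)
        d=P[(np.hypot(P[...,0]-.382,P[...,1]+.291)<.08)]; print('benchz',np.median(d[:,2][d[:,2]<.012]))
    pp=P[(np.hypot(P[...,0]-.585,P[...,1]-.01)<.11)&(P[...,2]>.035)&(P[...,2]<.065)]; print('foam z',np.median(pp[:,2]).round(4))
    c=cyl(P,(.583,.01),.009,.06,.09,.03); print('post',c[0].round(4),c[1:])
    _,d,_,K,Rw,tw=shot(n)
    for f,r,c in holes(P,im,(.585,.01),np.median(pp[:,2]),tw): print('hole',f.round(4),r.round(4),c.round())
E
```

```text
scene
cupA [0.463  0.4066] 95 0.0011
cupB [0.6205 0.2523] 95 0.001
finA [0.3745 0.2634] 58 0.0012
finB [0.51   0.2542] 65 0.001
finC [ 0.5823 -0.3872] 61 0.001
hd [ 0.3832 -0.2917] (98, np.float64(0.0019383468744755324))
benchz 0.0032137067762585403
foam z 0.0499
post [0.5855 0.0152] (62, np.float64(0.002162190892372051))
hole [ 0.5429 -0.0654] 0.0204 [250. 211.]
hole [0.5254 0.0783] 0.0198 [303. 219.]
hole [0.6086 0.0853] 0.0147 [295. 239.]
hole [0.6601 0.0208] 0.021 [264. 245.]
side
cupA [0.4615 0.4071] 72 0.0011
cupB [0.6206 0.2525] 72 0.0016
finA [0.3744 0.264 ] 65 0.0008
finB [0.5098 0.2551] 62 0.001
finC [ 0.5801 -0.3874] 112 0.0007
hd [ 0.3809 -0.2922] (236, np.float64(0.0012371280151628455))
benchz 0.003099125566283334
foam z 0.0498
post [0.5712 0.0097] (84, np.float64(0.001039781485662081))
hole [0.5199 0.0714] 0.0191 [254. 212.]
hole [0.6534 0.0139] 0.02 [312. 214.]
hole [ 0.5352 -0.0733] 0.0207 [280. 243.]
wrist
foam z 0.0489
post [0.5803 0.0236] (103, np.float64(0.0015097238129385075))
hole [0.6985 0.0823] 0.0296 [359.  80.]
hole [0.5221 0.0784] 0.0236 [167.  96.]
hole [0.6038 0.0845] 0.0178 [255.  90.]
hole [0.6553 0.021 ] 0.0235 [310. 158.]
hole [0.4929 0.0018] 0.0171 [146. 178.]
hole [ 0.6197 -0.0528] 0.0174 [273. 229.]
hole [ 0.5391 -0.0657] 0.0231 [197. 240.]
```

```bash
python3 - <<'E'
from m import *
for n in('scene','side','wrist'):
    z=np.load(f'/tmp/{n}0.npz'); P=z['P'].astype(float)
    for a,b in((.06,.09),(.058,.1)):
        c=cyl(P,(.572,.011),.009,a,b,.02); print(n,'post',c[0].round(4),c[1:])
    c=cyl(P,(.572,.011),.004,.108,.125,.02); d=P[(np.hypot(P[...,0]-.572,P[...,1]-.011)<.02)]; print('top',c[0].round(4),c[1:],np.nanmax(d[:,2]))
h=np.array([[.5221,.0784],[.6553,.021],[.5391,-.0657],[.6038,.0845],[.4929,.0018],[.6197,-.0528]])
d=h-[.572,.0111]; print(np.degrees(np.arctan2(d[:,1],d[:,0])).round(1),np.hypot(*d.T).round(4))
E
```

```text
scene post [0.5722 0.0096] (62, np.float64(0.000946594654911986))
scene post [0.5728 0.0096] (95, np.float64(0.0012432684070274062))
top [0.5757 0.0099] (25, np.float64(0.001136530833835427)) 0.3233552941569795
side post [0.5712 0.0097] (84, np.float64(0.0010397760632590205))
side post [0.5709 0.009 ] (116, np.float64(0.001120619640760415))
top [0.5689 0.0055] (28, np.float64(0.002048388171546226)) 0.4400876012513813
wrist post [0.5713 0.0102] (103, np.float64(0.00013313833003687423))
wrist post [0.5718 0.0108] (233, np.float64(0.0009703573081233895))
top [0.5726 0.0117] (224, np.float64(0.0010735642270051588)) 0.31753443305194906
[ 126.6    6.8 -113.2   66.6 -173.3  -53.3] [0.0838 0.0839 0.0836 0.08   0.0796 0.0797]
```

Crate centre is (0.5716, 0.010) with the ring turned 6.7°. I'll take cup B first and put it in the large cutout at (0.656, 0.020).

>>> jog_arm(
  plan=[
    [1,-0.03,0.4,0,0,0,0.4],
    [1,-0.03,0.6,0,0,0,0.4],
    [1,-0.03,0.6,0,0,0,0.4],
    [1,-0.03,0.6,0,0,0,0.4],
    [1,-0.03,0.6,0,0,0,0.4],
    [1,-0.03,0.6,0,0,0,0.4],
    [1,-0.02,0.6,0,0,0,0.4],
    [1,0,0.6,0,0,0,0.4],
  ],
  grip_force=60,
)

```text
t: 1.1
tool_pos: [0.6208, 0.1608, 0.1388]
tool_rot: [-2.221, -2.221, 0.0]
contact_force: [-0.2, -0.3, -0.3]
opening: 0.0599
grip_force: 0.0
```

>>> jog_arm(
  plan=[
    [1,0,0,0,0,0,0.4],
    [1,0,0,0,0,0,0.4],
    [1,0,0,0,0,0,0.4],
    [1,0,0,0,0,0,0.4],
    [0.6,0,0,0,0,0,0.4],
    [0,0,0,0,0,0,0.4],
  ],
)

```text
t: 1.7
tool_pos: [0.6208, 0.2534, 0.1393]
tool_rot: [-2.219, -2.223, -0.0]
contact_force: [1.1, 0.1, 0.7]
opening: 0.0597
grip_force: 0.0
```

```bash
cat > look.py <<'E'
import sys
from m import *
def pieces(keys,cams=('scene','side')):
    for n in cams:
        im,d,P,K,Rw,tw=shot(n)
        for k in keys:
            if k=='hd': c=cyl(P,(.382,-.292),.020,.012,.034,.026)
            else: x,y,r=PC[k]; c=cyl(P,(x,y),r/1e3,.037,.064)
            print(n,k,c[0].round(4),c[1],round(float(c[2]),4))
st()
if len(sys.argv)>2: pieces(sys.argv[2:],sys.argv[1].split(','))
E
python3 look.py wrist,side,scene cupB
```

```text
{'t': 1.7, 'tool_pos': [0.6208, 0.2534, 0.1393], 'tool_rot': [-2.2193, -2.2234, -0.0001], 'contact_force': [1.1258, 0.0993, 0.6643], 'opening': 0.0597, 'grip_force': 0.0}
wrist cupB [0.6204 0.2533] 690 0.0047
side cupB [0.6205 0.2533] 77 0.0014
scene cupB [0.6211 0.252 ] 99 0.0008
```

>>> jog_arm(
  plan=[
    [0,0,1,0,0,0,0.4],
    [0,0,1,0,0,0,0.4],
    [0,0,1,0,0,0,0.4],
    [0,0,1,0,0,0,0.4],
    [0,0,0.7,0,0,0,0.4],
    [0,0,0.45,0,0,0,0.4],
    [0,0,0,0,0,0,-1],
    [0,0,0,0,0,0,-1],
  ],
)

```text
t: 2.65
tool_pos: [0.6215, 0.252, 0.037]
tool_rot: [2.221, 2.221, 0.001]
contact_force: [1.1, 0.4, 0.4]
opening: 0.0314
grip_force: 0.0
```

>>> jog_arm(
  plan=[
    [0,0,0,0,0,0,-1],
    [0,0,0,0,0,0,-1],
    [0,0,0,0,0,0,-1],
  ],
)

```text
t: 2.95
tool_pos: [0.6217, 0.2522, 0.0375]
tool_rot: [2.221, 2.221, 0.003]
contact_force: [-0.2, 0.2, 1.9]
opening: 0.0248
grip_force: 58.9
```

>>> jog_arm(
  plan=[
    [0,0,-0.6,0,0,0,-1],
    [0,0,-1,0,0,0,-1],
    [0,0,-1,0,0,0,-1],
    [-1,0.2,-1,0,0,0,-1],
    [-1,0.2,-0.9,0,0,0,-1],
    [-1,0.2,0,0,0,0,-1],
    [-1,0.2,0,0,0,0,-1],
    [-1,0.2,0,0,0,0,-1],
  ],
)

```text
t: 3.75
tool_pos: [0.641, 0.1513, 0.1272]
tool_rot: [2.221, 2.221, 0.001]
contact_force: [0.5, -0.7, -1.7]
opening: 0.0243
grip_force: 59.1
```

>>> jog_arm(
  plan=[
    [-1,0.12,0,0,0,0,-1],
    [-1,0.12,0,0,0,0,-1],
    [-1,0.12,0,0,0,0,-1],
    [-1,0.12,0,0,0,0,-1],
    [-1,0.12,0,0,0,0,-1],
    [-1,0.12,0,0,0,0,-1],
    [-0.6,0,0,0,0,0,-1],
    [0,0,0,0,0,0,-1],
  ],
)

```text
t: 4.55
tool_pos: [0.6553, 0.0188, 0.1267]
tool_rot: [2.223, 2.219, -0.0]
contact_force: [-0.2, -0.6, -1.3]
opening: 0.0244
grip_force: 59.1
```

```bash
python3 - <<'E'
from m import *
st()
o=ctrl.get_obs()['tool_pos']
im,d,P,K,Rw,tw=shot('wrist'); save('w1.png',im)
for n in('side','scene'):
    P=shot(n)[2]; c=cyl(P,o[:2],.023,o[2]-.0375+.012,o[2]-.0375+.024,.03); print(n,'foot',c[0].round(4),c[1:])
E
```

```text
{'t': 4.55, 'tool_pos': [0.6553, 0.0188, 0.1267], 'tool_rot': [2.2234, 2.2193, -0.0001], 'contact_force': [-0.164, -0.6296, -1.3108], 'opening': 0.0244, 'grip_force': 59.0625}
side foot [0.6554 0.0209] (83, np.float64(0.0009330928979914277))
scene foot [0.6558 0.0202] (78, np.float64(0.0006678026144563125))
```

View pics/w1.png

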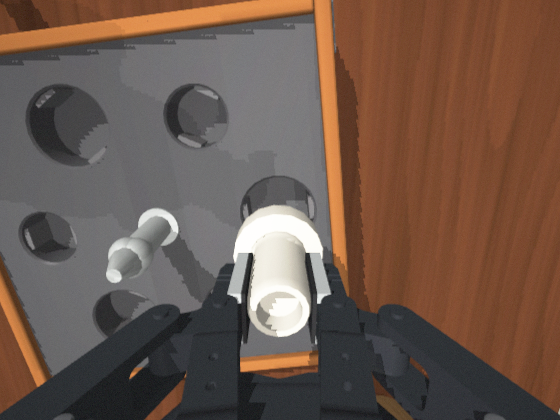

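The cup is held upright over its cutout at (280,200). The foot measures (0.6556, 0.0205) against a target of (0.656, 0.020). Lowering it now.

>>> jog_arm(
  plan=[
    [0,0,0.8,0,0,0,-1],
    [0,0,0.8,0,0,0,-1],
    [0,0,0.4,0,0,0,-1],
    [0,0,0.3,0,0,0,-1],
    [0,0,0.2,0,0,0,-1],
    [0,0,0.1,0,0,0,-1],
  ],
  grip_force=100,
)

```text
t: 5.3
tool_pos: [0.6556, 0.0201, 0.0745]
tool_rot: [-2.221, -2.222, -0.0]
contact_force: [-1.5, 0.2, 3.5]
opening: 0.024
grip_force: 98.1
```

>>> jog_arm(
  plan=[
    [0,0,0.1,0,0,0,-1],
    [0,0,0.1,0,0,0,-1],
  ],
)

```text
t: 5.5
tool_pos: [0.656, 0.0199, 0.0726]
tool_rot: [2.221, 2.221, 0.001]
contact_force: [-5.2, -0.5, 11.1]
opening: 0.0239
grip_force: 98.8
```

>>> jog_arm(
  plan=[
    [0,0,0.1,0,0,0,-1],
    [0,0,0.1,0,0,0,-1],
  ],
)

```text
t: 5.7
tool_pos: [0.656, 0.0198, 0.0685]
tool_rot: [2.22, 2.221, 0.0]
contact_force: [-3.6, 0.0, 7.8]
opening: 0.0235
grip_force: 98.7
```

>>> jog_arm(
  plan=[
    [0,0,0.1,0,0,0,-1],
    [0,0,0.1,0,0,0,-1],
  ],
)

```text
t: 5.9
tool_pos: [0.656, 0.0197, 0.065]
tool_rot: [2.22, 2.221, 0.0]
contact_force: [-5.5, 0.4, 9.6]
opening: 0.0234
grip_force: 98.8
```

>>> jog_arm(
  plan=[
    [0,0,0.1,0,0,0,-1],
    [0,0,0.05,0,0,0,-1],
  ],
)

```text
t: 6.1
tool_pos: [0.656, 0.0196, 0.0621]
tool_rot: [2.22, 2.221, 0.0]
contact_force: [-5.6, -0.3, 9.9]
opening: 0.0243
grip_force: 99.0
```

>>> jog_arm(
  plan=[
    [0,0,0.08,0,0,0,-1],
    [0,0,0,0,0,0,-1],
  ],
)

```text
t: 6.3
tool_pos: [0.6561, 0.0196, 0.0615]
tool_rot: [2.22, 2.221, -0.0]
contact_force: [-8.2, -0.4, 13.8]
opening: 0.0241
grip_force: 100.3
```

>>> jog_arm(
  plan=[
    [0,0,0.08,0,0,0,-1],
    [0,0,0,0,0,0,-1],
  ],
)

```text
t: 6.5
tool_pos: [0.6562, 0.0196, 0.0615]
tool_rot: [2.221, 2.221, -0.001]
contact_force: [-12.7, -0.8, 20.4]
opening: 0.0239
grip_force: 100.9
```

>>> jog_arm(
  plan=[
    [0,0,0.08,0,0,0,-1],
    [0,0,0,0,0,0,-1],
  ],
)

```text
t: 6.7
tool_pos: [0.6563, 0.0196, 0.0615]
tool_rot: [2.221, 2.222, -0.001]
contact_force: [-15.7, 0.2, 25.7]
opening: 0.0241
grip_force: 101.7
```

Cup B bottomed exactly at the predicted height (TCP 0.0615), with the force rising sharply. I'll release it and go to finial B at (0.510, 0.2545).

>>> jog_arm(
  plan=[
    [0,0,-0.15,0,0,0,-1],
    [0,0,0,0,0,0,0.3],
    [0,0,0,0,0,0,0.3],
    [0,0,0,0,0,0,0.3],
    [0,0,-1,0,0,0,0.3],
    [0,0,-1,0,0,0,0.3],
    [0,0,-1,0,0,0,0.3],
    [1,0,-1,0,0,0,0.3],
  ],
  grip_force=60,
)

```text
t: 7.5
tool_pos: [0.6555, 0.0385, 0.1377]
tool_rot: [2.224, 2.218, -0.001]
contact_force: [0.5, -0.3, 0.0]
opening: 0.0557
grip_force: 0.0
```

>>> jog_arm(
  plan=[
    [1,-0.7,0,0,0,0,0.3],
    [1,-0.7,0,0,0,0,0.3],
    [1,-0.7,0,0,0,0,0.3],
    [1,-0.7,0,0,0,0,0.3],
    [1,-0.7,0,0,0,0,0.3],
    [1,-0.7,0,0,0,0,0.3],
    [1,-0.7,0,0,0,0,0.3],
    [1,-0.7,0,0,0,0,0.3],
  ],
)

```text
t: 8.3
tool_pos: [0.5428, 0.2008, 0.1371]
tool_rot: [-2.222, -2.221, 0.0]
contact_force: [-0.4, 0.4, -0.4]
opening: 0.0558
grip_force: 0.0
```

>>> jog_arm(
  plan=[
    [1,-0.7,0,0,0,0,0.3],
    [1,-0.7,0,0,0,0,0.3],
    [0.75,-0.3,0,0,0,0,0.3],
    [0,0,0,0,0,0,0.3],
  ],
)

```text
t: 8.7
tool_pos: [0.5088, 0.2564, 0.1373]
tool_rot: [-2.219, -2.224, -0.0]
contact_force: [-0.1, -0.6, -0.8]
opening: 0.0555
grip_force: 0.0
```

```bash
python3 look.py scene,side finB cupA finA finC hd; python3 - <<'E'
from m import *
for n in('scene','side'):
    P=shot(n)[2]; c=cyl(P,(.656,.02),.013,.060,.09); print(n,'cupB set',c[0].round(4),c[1:]); d=P[np.hypot(P[...,0]-.656,P[...,1]-.02)<.02]; print(np.nanmax(d[d[:,2]<.12][:,2]))
E
```

```text
{'t': 8.7, 'tool_pos': [0.5088, 0.2564, 0.1373], 'tool_rot': [-2.2186, -2.224, -0.0001], 'contact_force': [-0.1328, -0.552, -0.8069], 'opening': 0.0555, 'grip_force': 0.0}
scene finB [0.5104 0.2549] 66 0.0014
scene cupA [0.4626 0.4066] 95 0.0011
scene finA [0.3745 0.263 ] 61 0.0013
scene finC [ 0.5814 -0.3884] 64 0.0015
scene hd [ 0.3825 -0.2909] 91 0.002
side finB [0.5098 0.2555] 62 0.001
side cupA [0.4621 0.4072] 65 0.0016
side finA [0.374  0.2641] 62 0.0013
side finC [ 0.5801 -0.3879] 118 0.0007
side hd [ 0.381 -0.292] 240 0.001
scene cupB set [0.6565 0.02  ] (111, np.float64(0.0010548013636862454))
0.0990818942055266
side cupB set [0.6558 0.0198] (118, np.float64(0.0009728175850879034))
0.0979693613652034
```

>>> jog_arm(
  plan=[
    [0,0,1,0,0,0,0.3],
    [0,0,1,0,0,0,0.3],
    [0,0,1,0,0,0,0.3],
    [0,0,1,0,0,0,0.3],
    [0,0,0.6,0,0,0,0.3],
    [0,0,0.35,0,0,0,0.3],
    [0,0,0,0,0,0,-1],
    [0,0,0,0,0,0,-1],
  ],
)

```text
t: 9.7
tool_pos: [0.5101, 0.2551, 0.0393]
tool_rot: [2.221, 2.221, 0.002]
contact_force: [0.1, 0.2, 0.7]
opening: 0.027
grip_force: 0.0
```

>>> jog_arm(
  plan=[
    [0,0,0,0,0,0,-1],
    [0,0,0,0,0,0,-1],
    [0,0,0,0,0,0,-1],
    [0,0,0,0,0,0,-1],
  ],
)

```text
t: 10.1
tool_pos: [0.5103, 0.2553, 0.0397]
tool_rot: [2.221, 2.221, 0.003]
contact_force: [0.7, -0.5, 4.0]
opening: 0.0186
grip_force: 58.7
```

>>> jog_arm(
  plan=[
    [0,0,-0.6,0,0,0,-1],
    [0,0,-1,0,0,0,-1],
    [0,0,-1,0,0,0,-1],
    [0,0,-1,0,0,0,-1],
    [-1,0.5,-0.9,0,0,0,-1],
    [-1,0.5,0,0,0,0,-1],
    [-1,0.6,0,0,0,0,-1],
    [-1,0.6,0,0,0,0,-1],
  ],
)

```text
t: 10.9
tool_pos: [0.5534, 0.1744, 0.1291]
tool_rot: [-2.221, -2.222, 0.0]
contact_force: [0.5, 0.3, -1.2]
opening: 0.0182
grip_force: 58.6
```

>>> jog_arm(
  plan=[
    [-1,0.6,0,0,0,0,-1],
    [-1,0.6,0,0,0,0,-1],
    [-1,0.6,0,0,0,0,-1],
    [-1,0.6,0,0,0,0,-1],
    [-0.5,0.05,0,0,0,0,-1],
    [0,0,0,0,0,0,-1],
  ],
)

```text
t: 11.5
tool_pos: [0.602, 0.0841, 0.1285]
tool_rot: [-2.223, -2.219, 0.001]
contact_force: [-0.1, 0.5, -0.5]
opening: 0.0186
grip_force: 58.7
```

```bash
cat > foot.py <<'E'
import sys
from m import *
st(); r,off=float(sys.argv[1]),float(sys.argv[2])
o=ctrl.get_obs()['tool_pos']
for n in('side','scene'):
    P=shot(n)[2]; b=o[2]-off; c=cyl(P,o[:2],r,b+.012,b+.024,.03); print(n,'foot',c[0].round(4),c[1:])
E
python3 foot.py .017 .0397
```

```text
{'t': 11.5, 'tool_pos': [0.602, 0.0841, 0.1285], 'tool_rot': [-2.2228, -2.219, 0.0009], 'contact_force': [-0.115, 0.5403, -0.4605], 'opening': 0.0186, 'grip_force': 58.6959}
side foot [0.602  0.0841] (55, np.float64(0.0008983419751271149))
scene foot [0.6023 0.0848] (49, np.float64(0.001045758330441033))
```

>>> jog_arm(
  plan=[
    [0,0.06,0.8,0,0,0,-1],
    [0,0,0.8,0,0,0,-1],
    [0,0,0.5,0,0,0,-1],
    [0,0,0.25,0,0,0,-1],
    [0,0,0.2,0,0,0,-1],
    [0,0,0.1,0,0,0,-1],
  ],
  grip_force=100,
)

```text
t: 12.2
tool_pos: [0.6034, 0.0848, 0.0759]
tool_rot: [-2.221, -2.221, 0.002]
contact_force: [-4.1, -1.4, 6.6]
opening: 0.0178
grip_force: 98.7
```

>>> jog_arm(
  plan=[
    [0,0,0.1,0,0,0,-1],
    [0,0,0.1,0,0,0,-1],
  ],
)

```text
t: 12.4
tool_pos: [0.6048, 0.0844, 0.0734]
tool_rot: [2.219, 2.22, 0.001]
contact_force: [-0.7, -2.8, 5.7]
opening: 0.0177
grip_force: 98.4
```

>>> jog_arm(
  plan=[
    [0,0,0.1,0,0,0,-1],
    [0,0,0.1,0,0,0,-1],
  ],
)

```text
t: 12.6
tool_pos: [0.6055, 0.0841, 0.0702]
tool_rot: [2.218, 2.218, 0.003]
contact_force: [-3.3, -4.4, 9.5]
opening: 0.0175
grip_force: 98.5
```

>>> jog_arm(
  plan=[
    [0,0,0.1,0,0,0,-1],
    [0,0,0.08,0,0,0,-1],
  ],
)

```text
t: 12.8
tool_pos: [0.6057, 0.0841, 0.0673]
tool_rot: [2.218, 2.219, 0.003]
contact_force: [-5.2, -2.6, 12.3]
opening: 0.0172
grip_force: 99.0
```

>>> jog_arm(
  plan=[
    [0,0,0.1,0,0,0,-1],
    [0,0,0.05,0,0,0,-1],
  ],
)

```text
t: 13.0
tool_pos: [0.6056, 0.0841, 0.0645]
tool_rot: [2.219, 2.219, 0.002]
contact_force: [-4.6, -3.6, 12.8]
opening: 0.0171
grip_force: 99.1
```

>>> jog_arm(
  plan=[
    [0,0,0.08,0,0,0,-1],
    [0,0,0,0,0,0,-1],
  ],
)

```text
t: 13.2
tool_pos: [0.6057, 0.0841, 0.0638]
tool_rot: [2.219, 2.219, 0.002]
contact_force: [-7.4, -3.9, 15.7]
opening: 0.0173
grip_force: 100.4
```

>>> jog_arm(
  plan=[
    [0,0,0.08,0,0,0,-1],
    [0,0,0,0,0,0,-1],
  ],
)

```text
t: 13.4
tool_pos: [0.6058, 0.0841, 0.0637]
tool_rot: [2.219, 2.219, 0.001]
contact_force: [-11.1, -4.8, 23.2]
opening: 0.0175
grip_force: 101.2
```

Finial B bottomed at the predicted height. I'll release it and go to cup A at (0.4623, 0.4069).

>>> jog_arm(
  plan=[
    [0,0,-0.12,0,0,0,-1],
    [0,0,0,0,0,0,0.3],
    [0,0,0,0,0,0,0.3],
    [0,0,0,0,0,0,0.3],
    [0,0,-1,0,0,0,0.3],
    [0,0,-1,0,0,0,0.3],
    [0,0,-1,0,0,0,0.3],
    [1,0,-0.8,0,0,0,0.3],
  ],
  grip_force=60,
)

```text
t: 14.2
tool_pos: [0.604, 0.104, 0.1368]
tool_rot: [2.224, 2.218, 0.0]
contact_force: [0.6, -0.1, -0.8]
opening: 0.0556
grip_force: 0.0
```

>>> jog_arm(
  plan=[
    [1,-0.5,0,0,0,0,0.3],
    [1,-0.5,0,0,0,0,0.3],
    [1,-0.5,0,0,0,0,0.3],
    [1,-0.5,0,0,0,0,0.3],
    [1,-0.5,0,0,0,0,0.3],
    [1,-0.5,0,0,0,0,0.3],
    [1,-0.5,0,0,0,0,0.3],
    [1,-0.5,0,0,0,0,0.3],
  ],
)

```text
t: 15.0
tool_pos: [0.5229, 0.266, 0.1354]
tool_rot: [-2.221, -2.221, 0.001]
contact_force: [0.1, 0.1, -0.1]
opening: 0.0557
grip_force: 0.0
```

>>> jog_arm(
  plan=[
    [1,-0.5,0,0,0,0,0.3],
    [1,-0.5,0,0,0,0,0.3],
    [1,-0.5,0,0,0,0,0.3],
    [1,-0.5,0,0,0,0,0.3],
    [1,-0.5,0,0,0,0,0.3],
    [1,-0.5,0,0,0,0,0.3],
    [1,-0.15,0,0,0,0,0.3],
    [0.15,0,0,0,0,0,0.3],
  ],
)

```text
t: 15.8
tool_pos: [0.4597, 0.4097, 0.1355]
tool_rot: [-2.218, -2.224, 0.0]
contact_force: [0.6, 0.2, 0.5]
opening: 0.0555
grip_force: 0.0
```

```bash
python3 look.py scene,side cupA finA finC hd; python3 - <<'E'
from m import *
for n in('scene','side'):
    P=shot(n)[2]; 
    for g,r in(((.656,.02),.013),((.605,.0844),.010)):
        for a,b in((.054,.07),(.075,.09)): c=cyl(P,g,r,a,b); print(n,'set',a,c[0].round(4),c[1:]); 
        d=P[np.hypot(P[...,0]-g[0],P[...,1]-g[1])<.015]; print(np.nanmax(d[d[:,2]<.12][:,2]))
E
```

```text
{'t': 15.8, 'tool_pos': [0.4597, 0.4097, 0.1355], 'tool_rot': [-2.2182, -2.2236, 0.0003], 'contact_force': [0.6225, 0.173, 0.5242], 'opening': 0.0555, 'grip_force': 0.0}
scene cupA [0.4625 0.4066] 103 0.0013
scene finA [0.3738 0.2633] 57 0.0009
scene finC [ 0.5815 -0.3883] 63 0.0015
scene hd [ 0.3819 -0.2917] 101 0.0021
side cupA [0.4623 0.4069] 70 0.0019
side finA [0.3732 0.2637] 61 0.001
side finC [ 0.58   -0.3878] 114 0.0007
side hd [ 0.381  -0.2922] 238 0.0011
scene set 0.054 [0.6567 0.0198] (58, np.float64(0.001182889874696706))
scene set 0.075 [0.6569 0.0195] (60, np.float64(0.0013112280464438741))
0.09892273782506167
scene set 0.054 [0.6066 0.0832] (46, np.float64(0.0012165537118605085))
scene set 0.075 [0.606  0.0832] (38, np.float64(0.0007247625226507234))
0.102374571964997
side set 0.054 [0.6556 0.02  ] (64, np.float64(0.001151014498266609))
side set 0.075 [0.6552 0.0191] (62, np.float64(0.001161969750547707))
0.09777630049155572
side set 0.054 [0.6049 0.0835] (13, np.float64(0.0007802652527130246))
side set 0.075 [0.6058 0.0843] (36, np.float64(0.0011236813912914303))
0.10020063566087167
```

>>> jog_arm(
  plan=[
    [-0.06,0.06,1,0,0,0,0.3],
    [0,0,1,0,0,0,0.3],
    [0,0,1,0,0,0,0.3],
    [0,0,0.8,0,0,0,0.3],
    [0,0,0.7,0,0,0,0.3],
    [0,0,0.42,0,0,0,0.3],
    [0,0,0,0,0,0,-1],
    [0,0,0,0,0,0,-1],
  ],
)

```text
t: 16.8
tool_pos: [0.4622, 0.407, 0.0382]
tool_rot: [2.221, 2.221, 0.001]
contact_force: [0.2, 0.2, 0.9]
opening: 0.0274
grip_force: 1.0
```

>>> jog_arm(
  plan=[
    [0,0,0,0,0,0,-1],
    [0,0,0,0,0,0,-1],
    [0,0,0,0,0,0,-1],
  ],
)

```text
t: 17.1
tool_pos: [0.4621, 0.4071, 0.0384]
tool_rot: [2.221, 2.221, 0.002]
contact_force: [0.0, -0.1, 0.1]
opening: 0.0247
grip_force: 58.9
```

>>> jog_arm(
  plan=[
    [0,0,-0.6,0,0,0,-1],
    [0,0,-1,0,0,0,-1],
    [0,0,-1,0,0,0,-1],
    [0,0,-1,0,0,0,-1],
    [-0.5,0.1,-1,0,0,0,-1],
    [-1,0.2,-0.3,0,0,0,-1],
    [-1,0.2,0,0,0,0,-1],
    [-1,0.2,0,0,0,0,-1],
  ],
)

```text
t: 17.9
tool_pos: [0.4762, 0.3364, 0.1373]
tool_rot: [2.221, 2.222, 0.003]
contact_force: [0.3, -0.6, -2.1]
opening: 0.0245
grip_force: 59.0
```

>>> jog_arm(
  plan=[
    [-1,0.2,0,0,0,0,-1],
    [-1,0.2,0,0,0,0,-1],
    [-1,0.2,0,0,0,0,-1],
    [-1,0.2,0,0,0,0,-1],
    [-1,0.2,0,0,0,0,-1],
    [-1,0.2,0,0,0,0,-1],
    [-1,0.2,0,0,0,0,-1],
    [-1,0.2,0,0,0,0,-1],
  ],
)

```text
t: 18.7
tool_pos: [0.508, 0.176, 0.1367]
tool_rot: [2.221, 2.221, 0.001]
contact_force: [0.3, 0.8, -1.6]
opening: 0.0245
grip_force: 59.0
```

>>> jog_arm(
  plan=[
    [-1,0.2,0,0,0,0,-1],
    [-1,0.2,0,0,0,0,-1],
    [-1,0.2,0,0,0,0,-1],
    [-1,0.1,0,0,0,0,-1],
    [-0.9,0,0,0,0,0,-1],
    [0,0,0,0,0,0,-1],
  ],
)

```text
t: 19.3
tool_pos: [0.522, 0.0772, 0.1366]
tool_rot: [2.223, 2.218, 0.001]
contact_force: [0.6, 1.0, -0.8]
opening: 0.0246
grip_force: 59.0
```

```bash
python3 foot.py .023 .0384
```

```text
{'t': 19.3, 'tool_pos': [0.522, 0.0772, 0.1366], 'tool_rot': [2.2234, 2.218, 0.0006], 'contact_force': [0.5708, 0.956, -0.7786], 'opening': 0.0246, 'grip_force': 58.9641}
side foot [0.5225 0.0776] (80, np.float64(0.0008889314364453702))
scene foot [0.5226 0.0775] (78, np.float64(0.0013640386785619268))
```

>>> jog_arm(
  plan=[
    [0,-0.05,0.8,0,0,0,-1],
    [0,0,0.9,0,0,0,-1],
    [0,0,0.6,0,0,0,-1],
    [0,0,0.4,0,0,0,-1],
    [0,0,0.2,0,0,0,-1],
    [0,0,0.12,0,0,0,-1],
    [0,0,0.1,0,0,0,-1],
  ],
  grip_force=100,
)

```text
t: 20.1
tool_pos: [0.5217, 0.0789, 0.0746]
tool_rot: [2.221, 2.221, 0.002]
contact_force: [-2.0, 0.6, 6.7]
opening: 0.0239
grip_force: 98.5
```

>>> jog_arm(
  plan=[
    [0,0,0.1,0,0,0,-1],
    [0,0,0.1,0,0,0,-1],
  ],
)

```text
t: 20.3
tool_pos: [0.5224, 0.0793, 0.0717]
tool_rot: [2.221, 2.22, 0.005]
contact_force: [-3.0, -0.1, 8.4]
opening: 0.0237
grip_force: 98.6
```

>>> jog_arm(
  plan=[
    [0,0,0.1,0,0,0,-1],
    [0,0,0.1,0,0,0,-1],
  ],
)

```text
t: 20.5
tool_pos: [0.5224, 0.0792, 0.0683]
tool_rot: [2.22, 2.22, 0.004]
contact_force: [-4.5, 0.6, 12.2]
opening: 0.0241
grip_force: 98.9
```

>>> jog_arm(
  plan=[
    [0,0,0.1,0,0,0,-1],
    [0,0,0.08,0,0,0,-1],
  ],
)

```text
t: 20.7
tool_pos: [0.5224, 0.0792, 0.0651]
tool_rot: [2.22, 2.22, 0.004]
contact_force: [-5.1, 1.2, 13.1]
opening: 0.0236
grip_force: 99.1
```

>>> jog_arm(
  plan=[
    [0,0,0.1,0,0,0,-1],
    [0,0,0.04,0,0,0,-1],
  ],
)

```text
t: 20.9
tool_pos: [0.5224, 0.0792, 0.0624]
tool_rot: [2.22, 2.221, 0.004]
contact_force: [-7.6, 0.9, 17.5]
opening: 0.0239
grip_force: 99.6
```

>>> jog_arm(
  plan=[
    [0,0,0.08,0,0,0,-1],
    [0,0,0,0,0,0,-1],
  ],
)

```text
t: 21.1
tool_pos: [0.5225, 0.0792, 0.0623]
tool_rot: [2.221, 2.221, 0.002]
contact_force: [-11.3, 0.2, 22.4]
opening: 0.0233
grip_force: 100.8
```

>>> jog_arm(
  plan=[
    [0,0,0.08,0,0,0,-1],
    [0,0,0,0,0,0,-1],
  ],
)

```text
t: 21.3
tool_pos: [0.5226, 0.0792, 0.0623]
tool_rot: [2.221, 2.222, 0.001]
contact_force: [-16.2, -0.9, 31.7]
opening: 0.0238
grip_force: 102.0
```

Cup A is home. I'll release it and go to finial A at (0.3736, 0.2635).

>>> jog_arm(
  plan=[
    [0,0,-0.12,0,0,0,-1],
    [0,0,0,0,0,0,0.3],
    [0,0,0,0,0,0,0.3],
    [0,0,0,0,0,0,0.3],
    [0,0,-1,0,0,0,0.3],
    [0,0,-1,0,0,0,0.3],
    [0,0,-1,0,0,0,0.3],
    [0.2,-0.2,-0.9,0,0,0,0.3],
  ],
  grip_force=60,
)

```text
t: 22.1
tool_pos: [0.517, 0.0826, 0.1366]
tool_rot: [-2.222, -2.221, -0.0]
contact_force: [0.2, 0.5, 1.2]
opening: 0.0553
grip_force: 0.0
```

>>> jog_arm(
  plan=[
    [1,-0.8,0,0,0,0,0.3],
    [1,-0.8,0,0,0,0,0.3],
    [1,-0.8,0,0,0,0,0.3],
    [1,-0.8,0,0,0,0,0.3],
    [1,-0.8,0,0,0,0,0.3],
    [1,-0.8,0,0,0,0,0.3],
    [1,-0.8,0,0,0,0,0.3],
    [1,-0.8,0,0,0,0,0.3],
  ],
)

```text
t: 22.9
tool_pos: [0.3879, 0.2434, 0.1356]
tool_rot: [-2.221, -2.221, 0.001]
contact_force: [0.9, 0.1, 0.9]
opening: 0.0552
grip_force: 0.0
```

>>> jog_arm(
  plan=[
    [0.95,-0.75,0,0,0,0,0.3],
    [0,-0.1,0,0,0,0,0.3],
    [0,0,0,0,0,0,0.3],
  ],
)

```text
t: 23.2
tool_pos: [0.3715, 0.2617, 0.1357]
tool_rot: [2.22, 2.223, -0.001]
contact_force: [0.5, 0.4, 0.2]
opening: 0.0555
grip_force: 0.0
```

```bash
python3 look.py scene,side finA finC hd
```

```text
{'t': 23.2, 'tool_pos': [0.3715, 0.2617, 0.1357], 'tool_rot': [2.2199, 2.2226, -0.0009], 'contact_force': [0.4586, 0.4012, 0.1891], 'opening': 0.0555, 'grip_force': 0.0}
scene finA [0.3742 0.2633] 60 0.0011
scene finC [ 0.5811 -0.3883] 64 0.0014
scene hd [ 0.3826 -0.2915] 89 0.0019
side finA [0.3736 0.2635] 61 0.001
side finC [ 0.5802 -0.3878] 120 0.0005
side hd [ 0.381 -0.292] 233 0.0011
```

>>> jog_arm(
  plan=[
    [0.1,0.07,1,0,0,0,0.3],
    [0,0,1,0,0,0,0.3],
    [0,0,1,0,0,0,0.3],
    [0,0,0.8,0,0,0,0.3],
    [0,0,0.6,0,0,0,0.3],
    [0,0,0.42,0,0,0,0.3],
    [0,0,0,0,0,0,-1],
    [0,0,0,0,0,0,-1],
  ],
)

```text
t: 24.1
tool_pos: [0.3737, 0.2638, 0.0401]
tool_rot: [2.222, 2.221, 0.001]
contact_force: [0.5, 0.6, -0.0]
opening: 0.0274
grip_force: 0.0
```

>>> jog_arm(
  plan=[
    [0,0,0,0,0,0,-1],
    [0,0,0,0,0,0,-1],
    [0,0,0,0,0,0,-1],
    [0,0,0,0,0,0,-1],
  ],
)

```text
t: 24.5
tool_pos: [0.3739, 0.2642, 0.0406]
tool_rot: [2.221, 2.221, 0.003]
contact_force: [-0.1, -0.4, 3.3]
opening: 0.0182
grip_force: 58.7
```

>>> jog_arm(
  plan=[
    [0,0,-0.6,0,0,0,-1],
    [0,0,-1,0,0,0,-1],
    [0,0,-1,0,0,0,-1],
    [0,0,-1,0,0,0,-1],
    [-0.5,0.2,-1,0,0,0,-1],
    [-1,0.45,-0.4,0,0,0,-1],
    [-1,0.45,0,0,0,0,-1],
    [-1,0.45,0,0,0,0,-1],
  ],
)

```text
t: 25.3
tool_pos: [0.4044, 0.1933, 0.1408]
tool_rot: [2.22, 2.222, 0.002]
contact_force: [-0.4, 0.3, -0.8]
opening: 0.0182
grip_force: 58.6
```

>>> jog_arm(
  plan=[
    [-1,0.45,0,0,0,0,-1],
    [-1,0.45,0,0,0,0,-1],
    [-1,0.45,0,0,0,0,-1],
    [-1,0.45,0,0,0,0,-1],
    [-1,0.45,0,0,0,0,-1],
    [-1,0.45,0,0,0,0,-1],
    [-1,0.45,0,0,0,0,-1],
    [-1,0.45,0,0,0,0,-1],
  ],
)

```text
t: 26.1
tool_pos: [0.4762, 0.033, 0.1401]
tool_rot: [-2.221, -2.221, 0.0]
contact_force: [-0.2, 0.1, -0.4]
opening: 0.0185
grip_force: 58.6
```

>>> jog_arm(
  plan=[
    [-1,0.45,0,0,0,0,-1],
    [-0.7,0.25,0,0,0,0,-1],
    [0,0,0,0,0,0,-1],
  ],
)

```text
t: 26.4
tool_pos: [0.4905, -0.0014, 0.1401]
tool_rot: [2.224, 2.219, -0.0]
contact_force: [0.4, -0.7, -1.1]
opening: 0.0184
grip_force: 58.6
```

```bash
python3 foot.py .017 .0406
```

```text
{'t': 26.4, 'tool_pos': [0.4905, -0.0014, 0.1401], 'tool_rot': [2.2237, 2.219, -0.0001], 'contact_force': [0.3655, -0.7339, -1.0705], 'opening': 0.0184, 'grip_force': 58.6425}
side foot [ 0.4906 -0.0015] (66, np.float64(0.0006928908641749918))
scene foot [ 0.491  -0.0014] (49, np.float64(0.0014606270866020146))
```

>>> jog_arm(
  plan=[
    [0.05,0.04,0.8,0,0,0,-1],
    [0,0,0.9,0,0,0,-1],
    [0,0,0.7,0,0,0,-1],
    [0,0,0.4,0,0,0,-1],
    [0,0,0.2,0,0,0,-1],
    [0,0,0.12,0,0,0,-1],
    [0,0,0.1,0,0,0,-1],
  ],
  grip_force=100,
)

```text
t: 27.2
tool_pos: [0.4911, 0.0009, 0.0765]
tool_rot: [-2.221, -2.221, 0.001]
contact_force: [-5.7, 0.7, 9.7]
opening: 0.0174
grip_force: 99.0
```

>>> jog_arm(
  plan=[
    [0,0,0.1,0,0,0,-1],
    [0,0,0.1,0,0,0,-1],
  ],
)

```text
t: 27.4
tool_pos: [0.4912, 0.0005, 0.0728]
tool_rot: [2.221, 2.221, -0.001]
contact_force: [-5.4, -0.7, 8.3]
opening: 0.0174
grip_force: 98.6
```

>>> jog_arm(
  plan=[
    [0,0,0.1,0,0,0,-1],
    [0,0,0.1,0,0,0,-1],
  ],
)

```text
t: 27.6
tool_pos: [0.4913, 0.0004, 0.0694]
tool_rot: [2.221, 2.221, -0.002]
contact_force: [-6.6, -0.8, 10.0]
opening: 0.0174
grip_force: 98.8
```

>>> jog_arm(
  plan=[
    [0,0,0.1,0,0,0,-1],
    [0,0,0.08,0,0,0,-1],
  ],
)

```text
t: 27.8
tool_pos: [0.4913, 0.0003, 0.0659]
tool_rot: [2.221, 2.221, -0.002]
contact_force: [-7.5, -1.2, 10.0]
opening: 0.0174
grip_force: 98.9
```

>>> jog_arm(
  plan=[
    [0,0,0.08,0,0,0,-1],
    [0,0,0,0,0,0,-1],
  ],
)

```text
t: 28.0
tool_pos: [0.4913, 0.0003, 0.0647]
tool_rot: [2.221, 2.222, -0.002]
contact_force: [-7.8, -1.0, 13.0]
opening: 0.0175
grip_force: 100.3
```

>>> jog_arm(
  plan=[
    [0,0,0.08,0,0,0,-1],
    [0,0,0,0,0,0,-1],
  ],
)

```text
t: 28.2
tool_pos: [0.4915, 0.0002, 0.0647]
tool_rot: [-2.221, -2.222, 0.003]
contact_force: [-13.3, -0.8, 21.9]
opening: 0.0175
grip_force: 101.2
```

>>> jog_arm(
  plan=[
    [0,0,0.08,0,0,0,-1],
    [0,0,0,0,0,0,-1],
  ],
)

```text
t: 28.4
tool_pos: [0.4917, 0.0002, 0.0646]
tool_rot: [-2.22, -2.222, 0.004]
contact_force: [-18.6, -0.3, 31.1]
opening: 0.0172
grip_force: 102.4
```

Home. I'll release it and go to finial C at (0.5806, −0.388). That's the white one at (138,197) in the scene view; the pink look-alike is at y = −0.313.

>>> jog_arm(
  plan=[
    [0,0,-0.14,0,0,0,-1],
    [0,0,0,0,0,0,0.3],
    [0,0,0,0,0,0,0.3],
    [0,0,0,0,0,0,0.3],
    [0,0,-1,0,0,0,0.3],
    [0,0,-1,0,0,0,0.3],
    [0,0,-1,0,0,0,0.3],
    [-1,0,-0.8,0,0,0,0.3],
  ],
  grip_force=60,
)

```text
t: 29.2
tool_pos: [0.4914, -0.0182, 0.1387]
tool_rot: [2.218, 2.224, 0.002]
contact_force: [0.8, -0.7, -0.2]
opening: 0.0556
grip_force: 0.0
```

>>> jog_arm(
  plan=[
    [-1,0.2,0,0,0,0,0.3],
    [-1,0.2,0,0,0,0,0.3],
    [-1,0.2,0,0,0,0,0.3],
    [-1,0.2,0,0,0,0,0.3],
    [-1,0.2,0,0,0,0,0.3],
    [-1,0.2,0,0,0,0,0.3],
    [-1,0.3,0,0,0,0,0.3],
    [-1,0.3,0,0,0,0,0.3],
  ],
)

```text
t: 30.0
tool_pos: [0.5274, -0.1804, 0.1375]
tool_rot: [2.221, 2.221, 0.0]
contact_force: [-0.0, -0.1, -0.6]
opening: 0.0559
grip_force: 0.0
```

>>> jog_arm(
  plan=[
    [-1,0.3,0,0,0,0,0.3],
    [-1,0.3,0,0,0,0,0.3],
    [-1,0.3,0,0,0,0,0.3],
    [-1,0.3,0,0,0,0,0.3],
    [-1,0.3,0,0,0,0,0.3],
    [-1,0.3,0,0,0,0,0.3],
    [-1,0.3,0,0,0,0,0.3],
    [-1,0.3,0,0,0,0,0.3],
  ],
)

```text
t: 30.8
tool_pos: [0.5754, -0.3409, 0.1373]
tool_rot: [-2.221, -2.221, -0.0]
contact_force: [-0.4, -0.2, -0.4]
opening: 0.0557
grip_force: 0.0
```

>>> jog_arm(
  plan=[
    [-1,0.2,0,0,0,0,0.3],
    [-1,0,0,0,0,0,0.3],
    [-0.4,0,0,0,0,0,0.3],
    [0,0,0,0,0,0,0.3],
  ],
)

```text
t: 31.2
tool_pos: [0.5786, -0.3885, 0.1374]
tool_rot: [-2.223, -2.219, -0.0]
contact_force: [-0.3, -0.1, -0.1]
opening: 0.0557
grip_force: 0.0
```

```bash
python3 look.py scene,side finC hd
```

```text
{'t': 31.2, 'tool_pos': [0.5786, -0.3885, 0.1374], 'tool_rot': [-2.2228, -2.2195, -0.0001], 'contact_force': [-0.3135, -0.0815, -0.0943], 'opening': 0.0557, 'grip_force': 0.0}
scene finC [ 0.5817 -0.388 ] 62 0.0015
scene hd [ 0.3826 -0.292 ] 92 0.0022
side finC [ 0.58   -0.3877] 117 0.0006
side hd [ 0.381  -0.2923] 234 0.0011
```

>>> jog_arm(
  plan=[
    [0,0.06,1,0,0,0,0.3],
    [0,0,1,0,0,0,0.3],
    [0,0,1,0,0,0,0.3],
    [0,0,0.9,0,0,0,0.3],
    [0,0,0.6,0,0,0,0.3],
    [0,0,0.4,0,0,0,0.3],
    [0,0,0,0,0,0,-1],
    [0,0,0,0,0,0,-1],
  ],
)

```text
t: 32.1
tool_pos: [0.5806, -0.3875, 0.0404]
tool_rot: [2.221, 2.221, 0.0]
contact_force: [-0.1, 0.5, 0.3]
opening: 0.0275
grip_force: 0.0
```

>>> jog_arm(
  plan=[
    [0,0,0,0,0,0,-1],
    [0,0,0,0,0,0,-1],
    [0,0,0,0,0,0,-1],
    [0,0,0,0,0,0,-1],
  ],
)

```text
t: 32.5
tool_pos: [0.5809, -0.3878, 0.041]
tool_rot: [2.22, 2.22, 0.0]
contact_force: [0.4, 0.0, 2.7]
opening: 0.0181
grip_force: 58.8
```

>>> jog_arm(
  plan=[
    [0,0,-0.6,0,0,0,-1],
    [0,0,-1,0,0,0,-1],
    [0,0,-1,0,0,0,-1],
    [0,0,-1,0,0,0,-1],
    [0.4,0.1,-1,0,0,0,-1],
    [1,0.15,-0.3,0,0,0,-1],
    [1,0.15,0,0,0,0,-1],
    [1,0.15,0,0,0,0,-1],
  ],
)

```text
t: 33.3
tool_pos: [0.5909, -0.3164, 0.1366]
tool_rot: [-2.219, -2.221, 0.0]
contact_force: [-0.1, 0.5, -2.5]
opening: 0.0183
grip_force: 58.6
```

>>> jog_arm(
  plan=[
    [1,0.1,0,0,0,0,-1],
    [1,0.1,0,0,0,0,-1],
    [1,0.1,0,0,0,0,-1],
    [1,0.1,0,0,0,0,-1],
    [1,0.1,0,0,0,0,-1],
    [1,0.1,0,0,0,0,-1],
    [1,0.1,0,0,0,0,-1],
    [1,0.1,0,0,0,0,-1],
  ],
)

```text
t: 34.1
tool_pos: [0.6073, -0.1576, 0.1378]
tool_rot: [2.221, 2.221, 0.0]
contact_force: [0.0, 0.4, -0.9]
opening: 0.0183
grip_force: 58.6
```

>>> jog_arm(
  plan=[
    [1,0.1,0,0,0,0,-1],
    [1,0.1,0,0,0,0,-1],
    [1,0.1,0,0,0,0,-1],
    [1,0.1,0,0,0,0,-1],
    [1,0.1,0,0,0,0,-1],
    [0.25,0.1,0,0,0,0,-1],
    [0,0,0,0,0,0,-1],
  ],
)

```text
t: 34.8
tool_pos: [0.6194, -0.0533, 0.1378]
tool_rot: [2.219, 2.223, -0.0]
contact_force: [-0.1, 0.4, -1.6]
opening: 0.0182
grip_force: 58.6
```

```bash
python3 foot.py .017 .041
```

```text
{'t': 34.8, 'tool_pos': [0.6194, -0.0533, 0.1378], 'tool_rot': [2.2194, 2.2228, -0.0002], 'contact_force': [-0.072, 0.3539, -1.612], 'opening': 0.0182, 'grip_force': 58.6205}
side foot [ 0.6195 -0.0539] (65, np.float64(0.0010862088239624451))
scene foot [ 0.6196 -0.0547] (58, np.float64(0.0009685684407946468))
```

>>> jog_arm(
  plan=[
    [0,0.04,0.8,0,0,0,-1],
    [0,0,0.9,0,0,0,-1],
    [0,0,0.6,0,0,0,-1],
    [0,0,0.4,0,0,0,-1],
    [0,0,0.2,0,0,0,-1],
    [0,0,0.1,0,0,0,-1],
    [0,0,0.1,0,0,0,-1],
  ],
  grip_force=100,
)

```text
t: 35.6
tool_pos: [0.6206, -0.0544, 0.0772]
tool_rot: [2.221, 2.221, 0.001]
contact_force: [-3.3, 0.9, 6.1]
opening: 0.0176
grip_force: 98.8
```

>>> jog_arm(
  plan=[
    [0,0,0.1,0,0,0,-1],
    [0,0,0.1,0,0,0,-1],
  ],
)

```text
t: 35.8
tool_pos: [0.6215, -0.0539, 0.0742]
tool_rot: [2.22, 2.22, 0.005]
contact_force: [-2.1, 2.0, 7.7]
opening: 0.0177
grip_force: 98.5
```

>>> jog_arm(
  plan=[
    [0,0,0.1,0,0,0,-1],
    [0,0,0.1,0,0,0,-1],
  ],
)

```text
t: 36.0
tool_pos: [0.6216, -0.054, 0.0711]
tool_rot: [2.22, 2.22, 0.004]
contact_force: [-4.4, 1.6, 11.3]
opening: 0.0175
grip_force: 99.1
```

>>> jog_arm(
  plan=[
    [0,0,0.1,0,0,0,-1],
    [0,0,0.08,0,0,0,-1],
  ],
)

```text
t: 36.2
tool_pos: [0.6216, -0.054, 0.0679]
tool_rot: [2.22, 2.22, 0.004]
contact_force: [-5.4, 1.7, 12.1]
opening: 0.0179
grip_force: 99.4
```

>>> jog_arm(
  plan=[
    [0,0,0.08,0,0,0,-1],
    [0,0,0,0,0,0,-1],
  ],
)

```text
t: 36.4
tool_pos: [0.6216, -0.054, 0.0661]
tool_rot: [2.22, 2.22, 0.004]
contact_force: [-5.1, 1.7, 11.0]
opening: 0.0174
grip_force: 99.4
```

>>> jog_arm(
  plan=[
    [0,0,0.08,0,0,0,-1],
    [0,0,0,0,0,0,-1],
  ],
)

```text
t: 36.6
tool_pos: [0.6216, -0.054, 0.065]
tool_rot: [2.22, 2.22, 0.004]
contact_force: [-6.0, 1.6, 14.0]
opening: 0.0176
grip_force: 100.2
```

>>> jog_arm(
  plan=[
    [0,0,0.08,0,0,0,-1],
    [0,0,0,0,0,0,-1],
  ],
)

```text
t: 36.8
tool_pos: [0.6218, -0.054, 0.065]
tool_rot: [2.22, 2.221, 0.003]
contact_force: [-9.9, 2.2, 20.4]
opening: 0.0176
grip_force: 100.9
```

>>> jog_arm(
  plan=[
    [0,0,0.06,0,0,0,-1],
    [0,0,0,0,0,0,-1],
  ],
)

```text
t: 37.0
tool_pos: [0.6218, -0.0541, 0.065]
tool_rot: [2.22, 2.221, 0.003]
contact_force: [-12.4, 2.5, 25.6]
opening: 0.0175
grip_force: 101.5
```

All five pieces are home. I'll release, refit the crate centre from where they seated, and move towards the hold-down at (0.3815, −0.292).

>>> jog_arm(
  plan=[
    [0,0,-0.14,0,0,0,-1],
    [0,0,0,0,0,0,0.3],
    [0,0,0,0,0,0,0.3],
    [0,0,0,0,0,0,0.3],
    [0,0,-1,0,0,0,0.3],
    [0,0,-1,0,0,0,0.3],
    [0,0,-1,0,0,0,0.3],
    [-1,-0.6,-1,0,0,0,0.5],
  ],
  grip_force=60,
)

```text
t: 37.8
tool_pos: [0.6085, -0.0729, 0.1412]
tool_rot: [-2.218, -2.224, -0.001]
contact_force: [0.1, -1.0, 0.7]
opening: 0.0636
grip_force: 0.0
```

>>> jog_arm(
  plan=[
    [-1,-1,0,0,0,0,0.5],
    [-1,-1,0,0,0,0,0.5],
    [-1,-1,0,0,0,0,0.5],
    [-1,-1,0,0,0,0,0.5],
    [-1,-1,0,0,0,0,0.5],
    [-1,-1,0,0,0,0,0.5],
    [-1,-1,0,0,0,0,0.5],
    [-1,-1,0,0,0,0,0.5],
  ],
)

```text
t: 38.6
tool_pos: [0.447, -0.2348, 0.1405]
tool_rot: [-2.221, -2.221, 0.0]
contact_force: [0.0, 0.5, 0.1]
opening: 0.0642
grip_force: 0.0
```

>>> jog_arm(
  plan=[
    [-1,-1,0,0,0,0,0.5],
    [-1,-1,0,0,0,0,0.5],
    [-0.9,-1,0,0,0,0,0.5],
    [0,-0.4,0,0,0,0,0.5],
    [0,0,0,0,0,0,0.5],
  ],
)

```text
t: 39.1
tool_pos: [0.3793, -0.2921, 0.1405]
tool_rot: [-2.223, -2.219, -0.001]
contact_force: [0.3, 0.1, 0.2]
opening: 0.0637
grip_force: 0.0
```

```bash
python3 - <<'E'
from m import *
st()
t=np.array([[.6562,.0196],[.6057,.0841],[.5225,.0792],[.4915,.0003],[.6217,-.054]]); r=np.array([85,81,85,81,81])/1e3; a=np.radians([0,60,120,180,-60])
f=lambda s:(np.c_[s[0]+r*np.cos(a+s[2]),s[1]+r*np.sin(a+s[2])]-t).ravel()
s=least_squares(f,(.572,.01,.117)); print('crate',s.x.round(4),(s.fun*1e3).round(1))
for n in('side','scene','wrist'):
    im,d,P,K,Rw,tw=shot(n); save(n+'2.png',im)
    c=cyl(P,(.3815,-.292),.020,.012,.034,.03); print(n,'hd',c[0].round(4),c[1:])
    if n!='wrist':
        for g in t: d=P[np.hypot(*(P[...,:2]-g).transpose(2,0,1))<.015]; print(g,np.nanmax(d[d[:,2]<.12][:,2]).round(4))
        for z in((.058,.09),): c=cyl(P,(.572,.010),.009,*z,.02); print('post',c[0].round(4),c[1:])
    else:
        # white disc outline and sleeve top on wrist
        m=(P[...,2]>.033)&(P[...,2]<.045); print('sleeve top pts',m.sum(),P[m].mean(0).round(4)); p=P[m]; print((p.max(0)+p.min(0))/2,np.ptp(p,0))
        e=cv2.inRange(P[...,2].astype(np.float32),.0025,.008); 
        q=P[e>0]; q=q[np.hypot(q[:,0]-.3815,q[:,1]+.292)<.08]; print('disc',(q.max(0)+q.min(0))/2,np.ptp(q,0))
E
```

```text
{'t': 39.1, 'tool_pos': [0.3793, -0.2921, 0.1405], 'tool_rot': [-2.2229, -2.2189, -0.0007], 'contact_force': [0.3142, 0.1386, 0.2199], 'opening': 0.0637, 'grip_force': 0.0}
crate [0.5728 0.0102 0.114 ] [ 1.   0.3 -0.7  0.4 -0.3 -0.7  0.8  0.7 -0.7 -0.8]
side hd [ 0.3809 -0.2923] (238, np.float64(0.0009429331785381079))
[0.6562 0.0196] 0.0997
[0.6057 0.0841] 0.1021Traceback (most recent call last):
  File "<stdin>", line 10, in <module>
    res = np.fmax.reduce(a, axis=axis, out=out, **kwargs)
ValueError: zero-size array to reduction operation fmax which has no identity
```

```bash
python3 - <<'E'
from m import *
t=np.array([[.6562,.0196],[.6057,.0841],[.5225,.0792],[.4915,.0003],[.6217,-.054]])
for n in('scene','wrist'):
    im,d,P,K,Rw,tw=shot(n); save(n+'2.png',im)
    c=cyl(P,(.3815,-.292),.020,.012,.034,.03); print(n,'hd',c[0].round(4),c[1:])
    if n=='scene':
        for g,r in zip(t,(13,10,13,10,10)): 
            q=P[np.hypot(*(P[...,:2]-g).transpose(2,0,1))<.015]; q=q[(q[:,2]<.12)]; print(g,len(q),q[:,2].max().round(4) if len(q) else '', cyl(P,g,r/1e3,.06,.09)[0].round(4))
        c=cyl(P,(.572,.010),.009,.058,.09,.02); print('post',c[0].round(4),c[1:])
    else:
        m=(P[...,2]>.033)&(P[...,2]<.045); p=P[m]; print('sleeve',m.sum(),(p.max(0)+p.min(0))/2,np.ptp(p,0))
        q=P[(P[...,2]>.0025)&(P[...,2]<.008)]; q=q[np.hypot(q[:,0]-.3815,q[:,1]+.292)<.08]; print('disc',(q.max(0)+q.min(0))/2,np.ptp(q,0))
E
```

```text
scene hd [ 0.3831 -0.2922] (94, np.float64(0.0015604103072755955))
[0.6562 0.0196] 195 0.0992 [0.6572 0.02  ]
[0.6057 0.0841] 204 0.1029 [0.606  0.0834]
[0.5225 0.0792] 207 0.0995 [0.5233 0.0792]
[4.915e-01 3.000e-04] 182 0.1006 [ 0.4914 -0.0006]
[ 0.6217 -0.054 ] 219 0.1011 [ 0.6228 -0.0545]
post [0.5718 0.0092] (67, np.float64(0.0011136115332611597))
wrist hd [ 0.3888 -0.2844] (494, np.float64(0.003567074628203829))
sleeve 2198 [ 0.40072672 -0.38965185  0.03900025] [0.34561526 0.23732786 0.01198587]
disc [ 0.38198133 -0.2910069   0.00523725] [0.13136318 0.13142306 0.00547422]
```

View pics/scene2.png

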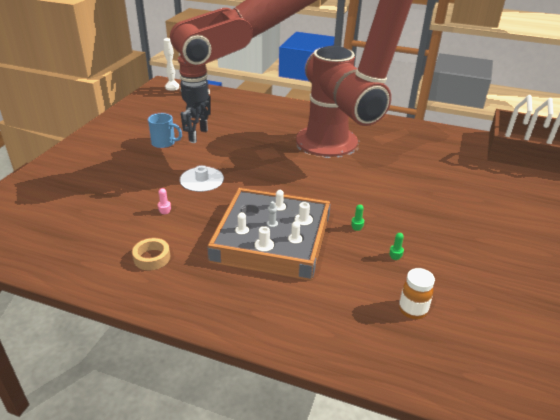

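View pics/wrist2.png

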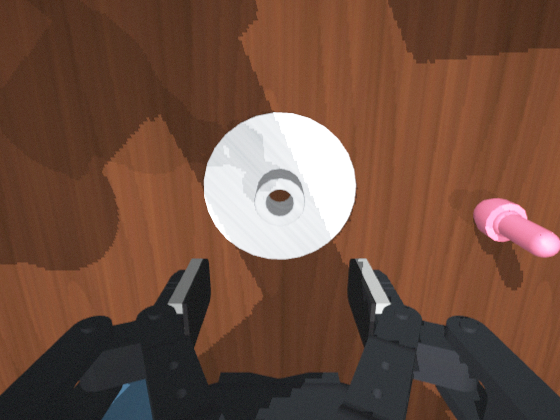

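The scene view shows all five pieces seated in the crate, their tops at home height, and only the green and pink look-alikes left on the bench. The wrist view shows the hold-down's disc at (280,185) with the sleeve at (280,200). I'll grasp the sleeve at (0.382, −0.2915).

>>> jog_arm(
  plan=[
    [0,0.03,1,0,0,0,0.5],
    [0,0,1,0,0,0,0.5],
    [0,0,1,0,0,0,0.5],
    [0,0,1,0,0,0,0.5],
    [0,0,1,0,0,0,0.5],
    [0,0,0.7,0,0,0,0.5],
    [0,0,0.5,0,0,0,0.5],
    [0,0,0.2,0,0,0,0.5],
  ],
)

```text
t: 40.05
tool_pos: [0.3805, -0.2916, 0.0119]
tool_rot: [-2.22, -2.221, -0.0]
contact_force: [0.2, -0.5, 0.5]
opening: 0.064
grip_force: 0.0
```

>>> jog_arm(
  plan=[
    [0,0,0.05,0,0,0,0.5],
    [0,0,0,0,0,0,0.5],
  ],
)

```text
t: 40.25
tool_pos: [0.3811, -0.2926, 0.0125]
tool_rot: [2.221, 2.221, -0.0]
contact_force: [0.6, 0.0, -0.5]
opening: 0.064
grip_force: 0.0
```

>>> jog_arm(
  plan=[
    [0,0,0,0,0,0,-1],
    [0,0,0,0,0,0,-1],
    [0,0,0,0,0,0,-1],
    [0,0,0,0,0,0,-1],
    [0,0,0,0,0,0,-1],
  ],
  grip_force=80,
)

```text
t: 40.75
tool_pos: [0.3812, -0.293, 0.0132]
tool_rot: [2.22, 2.22, -0.0]
contact_force: [-0.6, 0.7, 6.4]
opening: 0.0376
grip_force: 80.6
```

>>> jog_arm(
  plan=[
    [0,0,-0.6,0,0,0,-1],
    [0,0,-1,0,0,0,-1],
    [0,0,-1,0,0,0,-1],
    [0,0,-1,0,0,0,-1],
    [0,0,-1,0,0,0,-1],
    [0.5,0.3,-1,0,0,0,-1],
    [0.9,0.6,-1,0,0,0,-1],
    [0.9,0.6,-0.3,0,0,0,-1],
  ],
)

```text
t: 41.55
tool_pos: [0.4116, -0.2466, 0.1529]
tool_rot: [2.22, 2.217, 0.001]
contact_force: [0.2, -0.3, -2.3]
opening: 0.0376
grip_force: 80.8
```

>>> jog_arm(
  plan=[
    [0.9,0.6,0,0,0,0,-1],
    [0.9,0.6,0,0,0,0,-1],
    [0.9,0.6,0,0,0,0,-1],
    [0.9,0.6,0,0,0,0,-1],
    [0.9,0.6,0,0,0,0,-1],
    [0.9,0.6,0,0,0,0,-1],
    [0.9,0.6,0,0,0,0,-1],
    [0.9,0.6,0,0,0,0,-1],
  ],
)

```text
t: 42.35
tool_pos: [0.5065, -0.1012, 0.1499]
tool_rot: [-2.221, -2.221, 0.0]
contact_force: [0.4, 0.0, -2.2]
opening: 0.038
grip_force: 80.8
```

>>> jog_arm(
  plan=[
    [0.9,0.6,0,0,0,0,-1],
    [0.9,0.6,0,0,0,0,-1],
    [0.9,0.6,0,0,0,0,-1],
    [0.9,0.6,0,0,0,0,-1],
    [0.9,0.6,0,0,0,0,-1],
    [1,0.3,0,0,0,0,-1],
    [0,0,0,0,0,0,-1],
    [0,0,0,0,0,0,-1],
  ],
)

```text
t: 43.15
tool_pos: [0.5721, 0.0079, 0.1498]
tool_rot: [-2.22, -2.222, 0.001]
contact_force: [-0.5, -0.2, -1.8]
opening: 0.0374
grip_force: 80.7
```

```bash
python3 - <<'E'
from m import *
st(); o=ctrl.get_obs()['tool_pos']; b=o[2]-.0132
for n in('side','scene'):
    im,d,P,K,Rw,tw=shot(n); save(n+'3.png',im)
    c=cyl(P,o[:2],.020,b+.010,b+.034,.028); print(n,'sleeve',c[0].round(4),c[1:])
    q=P[(np.hypot(P[...,0]-o[0],P[...,1]-o[1])<.085)&(P[...,2]>b-.002)&(P[...,2]<b+.007)]; A=np.c_[q[:,:2]-q[:,:2].mean(0),np.ones(len(q))]; print('plane',len(q),np.linalg.lstsq(A,q[:,2],rcond=None)[0].round(4),(q.max(0)+q.min(0))/2,np.ptp(q,0).round(4))
E
```

```text
{'t': 43.15, 'tool_pos': [0.5721, 0.0079, 0.1498], 'tool_rot': [-2.2202, -2.2223, 0.0013], 'contact_force': [-0.4606, -0.2346, -1.8224], 'opening': 0.0374, 'grip_force': 80.7418}
side sleeve [0.5716 0.0084] (197, np.float64(0.0021021226575056))
plane 945 [0.0026 0.0037 0.1403] [0.57223659 0.00549998 0.13964338] [0.1314 0.1295 0.0078]
scene sleeve [0.5762 0.0065] (85, np.float64(0.0017674312005078845))
plane 993 [ 0.0002 -0.0003  0.1405] [0.57435096 0.00851888 0.13920576] [0.1341 0.1318 0.0087]
```

View pics/side3.png

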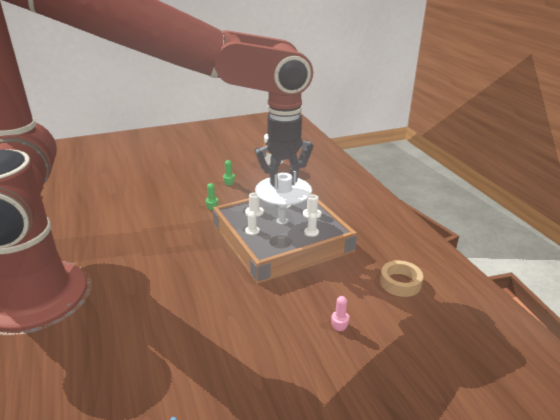

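The side view shows the hold-down level above the crate, roughly over the post. I'll add 1 mm in y and lower it.

>>> jog_arm(
  plan=[
    [0.06,0,0.5,0,0,0,-1],
    [0,0,0.5,0,0,0,-1],
    [0,0,0.3,0,0,0,-1],
  ],
  grip_force=100,
)

```text
t: 43.55
tool_pos: [0.5714, 0.0087, 0.1219]
tool_rot: [-2.221, -2.219, 0.003]
contact_force: [-0.7, -0.5, -1.8]
opening: 0.037
grip_force: 101.0
```

>>> jog_arm(
  plan=[
    [0,0,0.15,0,0,0,-1],
    [0,0,0.15,0,0,0,-1],
    [0,0,0,0,0,0,-1],
  ],
)

```text
t: 43.85
tool_pos: [0.5723, 0.009, 0.1173]
tool_rot: [-2.221, -2.221, 0.001]
contact_force: [-0.8, 0.0, -3.6]
opening: 0.0371
grip_force: 101.0
```

>>> jog_arm(
  plan=[
    [0,0,0.1,0,0,0,-1],
    [0,0,0.1,0,0,0,-1],
    [0,0,0,0,0,0,-1],
  ],
)

```text
t: 44.15
tool_pos: [0.5725, 0.009, 0.1159]
tool_rot: [-2.221, -2.221, 0.001]
contact_force: [-6.7, -0.4, 7.3]
opening: 0.0372
grip_force: 102.5
```

>>> jog_arm(
  plan=[
    [0,0,0.08,0,0,0,-1],
    [0,0,0,0,0,0,-1],
  ],
)

```text
t: 44.35
tool_pos: [0.5726, 0.0089, 0.1157]
tool_rot: [-2.221, -2.221, 0.002]
contact_force: [-10.0, 0.4, 13.4]
opening: 0.0371
grip_force: 103.1
```

>>> jog_arm(
  plan=[
    [0,0,0.08,0,0,0,-1],
    [0,0,0,0,0,0,-1],
  ],
)

```text
t: 44.55
tool_pos: [0.5727, 0.0089, 0.1152]
tool_rot: [-2.221, -2.222, 0.002]
contact_force: [-13.6, 0.5, 18.6]
opening: 0.0372
grip_force: 103.6
```

>>> jog_arm(
  plan=[
    [0,0,0.08,0,0,0,-1],
    [0,0,0,0,0,0,-1],
  ],
)

```text
t: 44.75
tool_pos: [0.5725, 0.0087, 0.1142]
tool_rot: [-2.22, -2.222, 0.003]
contact_force: [-13.5, -0.4, 19.1]
opening: 0.037
grip_force: 103.8
```

>>> jog_arm(
  plan=[
    [0,0,0.08,0,0,0,-1],
    [0,0,0,0,0,0,-1],
  ],
)

```text
t: 44.95
tool_pos: [0.5721, 0.0086, 0.112]
tool_rot: [-2.22, -2.221, 0.005]
contact_force: [-14.4, -0.7, 18.1]
opening: 0.0374
grip_force: 103.4
```

It is moving past the balls at about 19 N, so I'll keep pushing down.

>>> jog_arm(
  plan=[
    [0,0,0.1,0,0,0,-1],
    [0,0,0.1,0,0,0,-1],
  ],
)

```text
t: 45.15
tool_pos: [0.5714, 0.0088, 0.1067]
tool_rot: [-2.219, -2.22, 0.006]
contact_force: [-12.3, 0.2, 13.5]
opening: 0.0373
grip_force: 102.9
```

>>> jog_arm(
  plan=[
    [0,0,0.15,0,0,0,-1],
    [0,0,0.15,0,0,0,-1],
  ],
)

```text
t: 45.35
tool_pos: [0.5713, 0.0088, 0.1001]
tool_rot: [-2.219, -2.22, 0.006]
contact_force: [-13.8, -0.4, 13.5]
opening: 0.0369
grip_force: 103.0
```

>>> jog_arm(
  plan=[
    [0,0,0.2,0,0,0,-1],
    [0,0,0.2,0,0,0,-1],
  ],
)

```text
t: 45.55
tool_pos: [0.5713, 0.0088, 0.092]
tool_rot: [-2.219, -2.22, 0.006]
contact_force: [-13.2, -0.5, 14.4]
opening: 0.0371
grip_force: 103.0
```

>>> jog_arm(
  plan=[
    [0,-0.04,0.2,0,0,0,-1],
    [0,0,0.2,0,0,0,-1],
  ],
)

```text
t: 45.75
tool_pos: [0.5712, 0.0088, 0.0843]
tool_rot: [-2.22, -2.221, 0.004]
contact_force: [-11.5, -0.7, 14.0]
opening: 0.0374
grip_force: 103.0
```

>>> jog_arm(
  plan=[
    [0,0,0.2,0,0,0,-1],
    [0,0,0.2,0,0,0,-1],
  ],
)

```text
t: 45.95
tool_pos: [0.5713, 0.0087, 0.0762]
tool_rot: [-2.22, -2.221, 0.004]
contact_force: [-12.8, -0.5, 15.2]
opening: 0.0369
grip_force: 103.1
```

>>> jog_arm(
  plan=[
    [0,0,0.15,0,0,0,-1],
    [0,0,0.1,0,0,0,-1],
  ],
)

```text
t: 46.15
tool_pos: [0.5713, 0.0088, 0.07]
tool_rot: [-2.221, -2.221, 0.003]
contact_force: [-7.3, -0.3, 4.1]
opening: 0.0372
grip_force: 102.0
```

>>> jog_arm(
  plan=[
    [0,0,0.1,0,0,0,-1],
    [0,0,0,0,0,0,-1],
  ],
)

```text
t: 46.35
tool_pos: [0.5714, 0.009, 0.0661]
tool_rot: [-2.221, -2.221, 0.001]
contact_force: [-2.8, -0.7, -2.7]
opening: 0.0373
grip_force: 101.1
```

>>> jog_arm(
  plan=[
    [0,0,0.08,0,0,0,-1],
    [0,0,0,0,0,0,-1],
  ],
)

```text
t: 46.55
tool_pos: [0.572, 0.0091, 0.0654]
tool_rot: [-2.221, -2.221, -0.0]
contact_force: [-3.2, 0.4, 2.2]
opening: 0.0374
grip_force: 101.4
```

>>> jog_arm(
  plan=[
    [0,0,0.08,0,0,0,-1],
    [0,0,0,0,0,0,-1],
  ],
)

```text
t: 46.75
tool_pos: [0.5721, 0.0091, 0.0653]
tool_rot: [-2.221, -2.221, 0.001]
contact_force: [-8.2, 1.6, 10.1]
opening: 0.0373
grip_force: 102.7
```

>>> jog_arm(
  plan=[
    [0,0,0.08,0,0,0,-1],
    [0,0,0,0,0,0,-1],
  ],
)

```text
t: 46.95
tool_pos: [0.5721, 0.0091, 0.0652]
tool_rot: [-2.22, -2.221, 0.002]
contact_force: [-13.0, 1.1, 18.0]
opening: 0.0372
grip_force: 103.6
```

It is seated on the shoulder at the predicted TCP height of 0.0652. I'll release, lift clear and check.

>>> jog_arm(
  plan=[
    [0,0,-0.12,0,0,0,-1],
    [0,0,0,0,0,0,0.25],
    [0,0,0,0,0,0,0.25],
    [0,0,0,0,0,0,0.25],
    [0,0,-0.8,0,0,0,0.25],
    [0,0,-1,0,0,0,0.25],
    [0,0,-1,0,0,0,0.25],
    [0,0,-1,0,0,0,0.25],
  ],
)

```text
t: 47.75
tool_pos: [0.5723, 0.0089, 0.1423]
tool_rot: [2.221, 2.22, 0.002]
contact_force: [0.3, -0.3, -0.3]
opening: 0.0532
grip_force: 0.0
```

>>> jog_arm(
  plan=[
    [-0.6,0,-1,0,0,0,0.25],
    [-1,0,-1,0,0,0,0.25],
    [-1,0,-1,0,0,0,0.25],
    [-1,0,-1,0,0,0,0.25],
    [-1,0,0,0,0,0,0.25],
    [-1,0,0,0,0,0,0.25],
    [0,0,0,0,0,0,0.25],
  ],
)

```text
t: 48.45
tool_pos: [0.5722, -0.105, 0.2218]
tool_rot: [2.223, 2.217, 0.001]
contact_force: [-0.5, -0.5, 0.3]
opening: 0.0526
grip_force: 0.0
```

```bash
python3 - <<'E'
from m import *
st()
t=np.array([[.6562,.0196],[.6057,.0841],[.5225,.0792],[.4915,.0003],[.6217,-.054]])
im,d,P,K,Rw,tw=shot('wrist'); w=im
q=P[(np.hypot(P[...,0]-.572,P[...,1]-.01)<.06)&(P[...,2]>.05)&(P[...,2]<.062)]; A=np.c_[q[:,:2]-q[:,:2].mean(0),np.ones(len(q))]; print('disc plane',np.linalg.lstsq(A,q[:,2],rcond=None)[0].round(4))
im,d,P,K,Rw,tw=shot('scene')
for g in t:
    q=P[np.hypot(*(P[...,:2]-g).transpose(2,0,1))<.015]; q=q[q[:,2]<.12]; print(g,q[:,2].max().round(4))
c=cv2.resize(im[180:280,200:340],(560,400),interpolation=2)
save('end.png',np.hstack([c[:,:],cv2.resize(w,(240,400))])[:,:800]); save('endw.png',w)
E
```

```text
{'t': 48.45, 'tool_pos': [0.5722, -0.105, 0.2218], 'tool_rot': [2.2226, 2.2168, 0.001], 'contact_force': [-0.4503, -0.4596, 0.2979], 'opening': 0.0526, 'grip_force': 0.0}
disc plane [ 0.0009 -0.0014  0.0549]
[0.6562 0.0196] 0.0996
[0.6057 0.0841] 0.1039
[0.5225 0.0792] 0.0995
[4.915e-01 3.000e-04] 0.1018
[ 0.6217 -0.054 ] 0.1006
```

View pics/endw.png

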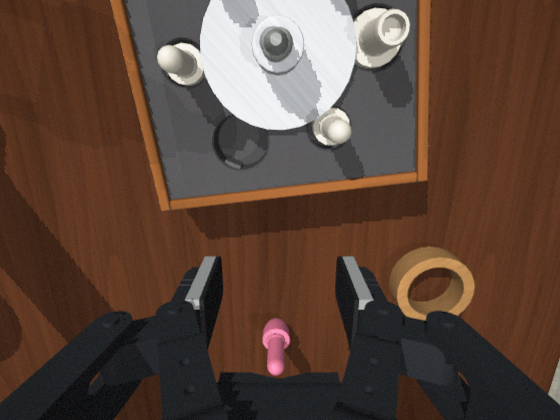

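View pics/end.png

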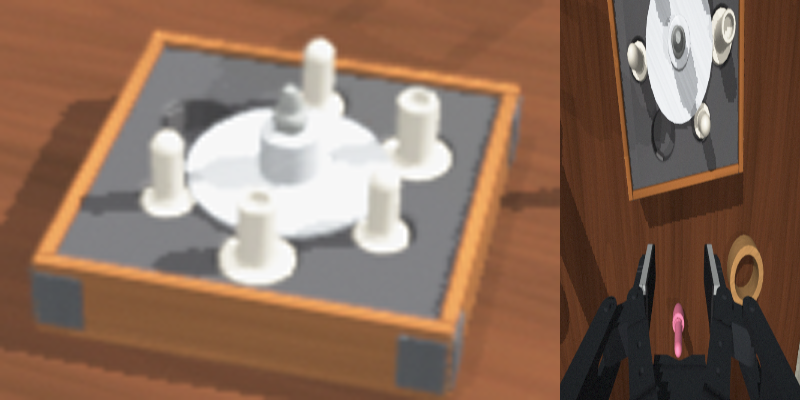

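The pictures show all five pieces upright with their feet flush. The hold-down lies level with the sprung balls above its sleeve, and the one empty large cutout at (240,140) in the wrist view belongs to the absent cup. Handing in.

```bash
python3 -c "
from station import ctrl
print(ctrl.finish_job())"
```

```text
the job is handed in; nothing more can be done
None
```

Job handed in at about 48.5 s of the 210 s allowed: both cups and all three finials are pressed fully home, and the hold-down is down past the balls on its shoulder. The hand-in call gave no verdict.

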